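# Make up two wine gift sets

## Robot

A 6-joint arm with a two-finger parallel gripper is mounted at the origin on the work surface; the furniture and walls round the work are solid. World frame = base frame: x ahead of the robot, y to its left, z up, the work surface at z = 0. Lengths are in m, angles in rad, forces in N, time in s.
With the tool pointing down it reaches from about 0.325 to 0.775 m from the base axis. Payload 5.5 kg.
Tool frame: the origin (TCP) lies between the finger pads; the fingertips stand 11 mm ahead of it and the grasp point (between the pads) lies 8 mm behind it (tip_reach is the distance from the TCP to the fingertips, in m); z points along the fingers, y is the line along which they close (so a half turn about z gives the same grasp; the last joint's range is limited). The gripper opens to 85 mm and grips with 20 to 120 N. Pads are 22 mm wide; open, the fingers measure 114 mm over their backs; the gripper's body (76 mm by 85 mm) begins 54 mm behind the grasp point. The pads swing forward as they close: fully open they stand 13 mm farther back than shut.
Start: joints at [1.263, 0.091, 1.231, -0, 1.82, -0.057], TCP at [0.149, 0.581, 0.242] pointing down, gripper open.
Joint ranges: [-2.87, 2.87], [-0.86, 2.18], [0.17, 2.46], [-1.51, 4.65], [0.06, 2.69], [-2.65, 2.65]. Speed limits (rad/s): [2.57, 2.57, 3.01, 3.14, 3.14, 3.14].

## Interface

Orientations are given as a 3x3 rotation matrix whose columns are the frame's x, y, z axes.
In Python, from workcell import * gives the robot as it stands.
- The arm moves only by the tool arm_command, never from a script. Its argument "deltas" is a list that holds one entry, the list of rows, each a list of 7 numbers: the shift along the tool's x, y, z in units of 0.03 m (1.0 is 0.03 m), then the turn, a rotation vector about the tool's x, y, z in units of 5 degrees (1.0 is 5 degrees), then the opening, from 0 (shut) to 1 (fully open). In form: [[[tx, ty, tz, ax, ay, az, grip], ...]]. A call has 1 to 8 rows; each row shifts and turns the commanded pose from where the row before left it, along the tool's axes as they then stand; what a row does not reach is not made up. A row lasts 1/12 s, in which the tool goes at most 41.7 mm and 7.16 degrees, less where a joint would pass 70% of its speed; a pose out of reach is approached as far as the arm can. A call with a number of a shift or a turn outside -1 to 1 is refused whole. A call with a gripper value outside its range is refused whole. The fingers move at their own pace and stop on an object; the grip force is fixed at half the most. Time passes only in rows, so rows that do not move let the fingers close. It gives the time, the measured TCP pose, the force, the opening and the grip force at its end, in the units of the state.
- state(): the state, without advancing time (a new reading comes with each control period).
- camera(name): name is "scene" or "side" or "wrist"; returns (picture, depth): 480x640x3 uint8, red, green, blue; 480x640 float32, m along the optical axis (not along the pixel's ray), 0 where there is no reading.
- calibration(name): a dict with "vertical_fov" (degrees; the focal length in pixels is half the picture's height over the tangent of half this angle, whatever the lens; pixels are square), "cx", "cy" (the principal point, pixels), "distortion" ([k1, k2, p1, p2, k3] as OpenCV has them; the pictures are not rectified), "xyz" and "orientation" of the camera in the world. Camera axes: x right, y down, z forward; pixel columns grow to the right and rows downward; lengths in m; the calibration is good to about 2 mm. A picture is of the moment at which its call begins: read the wrist's pose just before it. calibration takes no time and is no camera call; for the wrist camera it gives the pose at the moment of the call.
- close_job(): hands the job in; it is judged then, once.
Trained networks look in the newest picture that a camera, given by its name, has taken for a name from the list of things; names that differ only in an ending like _2 or _b are one class to them, and where a whole thing is asked for, a point or a joint stands for the part that bears it (a point fixed in the world has none). Each returns a list of dicts, best first, with "p" (0 to 1); they miss things now and then, are a little off and sometimes report something else, mostly with a low value. They report only what shows in the picture. A call takes as long as a camera call.
- trace(thing, camera): "pixels" (480x640 bool, what is visible of it) and "box" ([left, top, width, height] in pixels, round what is visible of it).
The state is a dict: "time": time; "joints": joint angles; "qvel": joint speeds; "tau": joint torques, N m; "ee_pos": TCP position; "tcp_rot": TCP orientation; "wrist_force": force on the tool from outside, world axes, zero at the start; "torque": the same for the moment, N m; "opening": finger opening in m; "grip_force": force on a finger pad.
Only numpy, scipy, OpenCV 4.12 (cv2) and the standard library are available. Lean on these libraries where they do the work, as an engineer would, in place of code of your own. Each camera call takes 0.05 s, during which the arm holds its last target. There are 200 camera calls.

## Task

Make up the two gift sets from the loose stock. Keep-fresh set, in the short tray: stand the vacuum pump in the wide well and the bottle stopper, still knob down, in the narrow one. Serving set, in the long tray: stand the pourer in the round well, lay the drip ring flat in the round nest with the finger channel and the foil cutter flat in the square nest with the wooden tongue between its arms; do not move or upset the label roll or the champagne cork.

Things in the scene. Friction and masses are not known exactly. Their poses are not given: they have to be found in the camera images.
- keeping_tray: Short tray of pale wood, fixed, 100 (x) by 172 (y) by 18 mm high, at one side of the stock (either side). Origin: underside centre, z up. Two round wells on its y axis (x = 0), 12 mm deep: felt floor at z = 6 mm. Wide well for the pump: diameter 66 mm, centre y = +38 mm. Narrow well for the stopper: diameter 52 mm, centre y = -43 mm.
- serving_tray: Long tray alike, 100x218x18 mm; origin, depth, floor as the other's. At x=0: round well, dia 52, y=-70 (pourer); round nest, dia 61, y=-5 (ring); square nest, 64 (x) by 59 (y), y=+64 (cutter), where a tongue 10 wide, as high as the tray, reaches from the +y end in to y=60, so the cutter's open end must face +y. Finger channels 36 wide, at floor level, cross the tray along x through both nests.
- vacuum_pump: White vacuum pump for opened bottles, standing upright: body 48 mm diameter up to z = 78 mm, shoulder and thin neck, then a black mushroom knob 52 mm diameter from z = 99 to 120 mm. 0.11 kg. Origin: centre of its underside, z up.
- bottle_stopper: Bottle stopper standing upside down on its round steel knob: knob 35 mm diameter up to z = 30 mm, then a straight black rubber stem 20 mm diameter from z = 30 to 58 mm, pointing up. 60 g. Origin: centre of its underside, z up.
- pourer: Black and steel free-flow pourer standing on its black cork: cork about 24 mm diameter up to z = 33 mm (it reaches from y = -10 to +15 mm about the origin, x = -12 to +12 mm), then a thin curved steel spout about 8 mm thick (x) up to z = 81 mm, within y = -14 to +7 mm. 30 g. Origin: underside, z up.
- drip_ring: White drip-stop ring lined with dark felt, lying flat: 45 mm outside diameter, 13 mm high; it can be gripped only from outside. 25 g. Origin: centre of its underside, z up.
- foil_cutter: Black U-shaped foil cutter lying flat, 43 mm long (x), 48 mm wide (y), 16 mm high: two straight arms (outer faces at y = +24 and -24 mm, 9 mm thick) joined by a cross bar at its +x end (x = 12 to 22 mm); the open end of the U is at its -x end. Grip across the arms (along y). 30 g. Origin: underside centre, z up.
- label_roll: Bystander: loose white roll of labels standing on its flat side among the stock, 61 mm diameter, 42 mm high, with a hole in the middle. Origin: centre of its underside. Not to be moved.
- champagne_cork: Bystander: loose mushroom-shaped champagne cork standing near the stock, head up, 34 mm diameter, 47 mm high. Origin: centre of its underside. Not to be moved.

How it is judged:
By the outcome, as a careful person would: the job done as asked, in the order asked, and still so for the second after the job is handed in, with the robot touching nothing.
It also fails if it takes over 122 s, if anything falls off the work surface, if the arm or the gripper's body presses on something with over 40 N, if the wrist force passes 120 N, or if a joint passes its speed limit or range.

## Working session

There is one attempt and no reset: what is moved stays moved. The work goes in short steps, Python scripts to look and compute and a tool call to move; the robot and the scene stay as the last step left them, time stands still between calls to the robot, and variables do not carry over. Pictures are saved under pics/ and viewed, at most 14 in all, crops included, and the job is handed in when it is done.

Besides the shell and the picture viewer there is one more tool, called after "Call:" as a command line: name --argument value ..., lists and objects as JSON in quotes. arm_command: Moves the arm, as the interface text tells. Its arguments: {"type":"object","properties":{"deltas":{"type":"array"}},"required":["deltas"]}

```bash
mkdir -p pics; ls
cat > h.py <<'E'
from workcell import *
import numpy as np, cv2
def K(c):
    f=240/np.tan(np.radians(c['vertical_fov'])/2)
    return np.array([[f,0,c['cx']],[0,f,c['cy']],[0,0,1]])
def cloud(c,d,mask=None):
    m=d>0
    if mask is not None: m&=mask
    v,u=np.nonzero(m)
    n=cv2.undistortPoints(np.stack([u,v],1).astype(np.float64)[:,None],K(c),np.array(c['distortion'],float))[:,0]
    z=d[v,u][:,None]
    return np.hstack([n*z,z])@np.array(c['orientation']).T+np.array(c['xyz'])
def save(n,p): cv2.imwrite('pics/'+n+'.png',p[:,:,::-1])
E
python3 - <<'E'
from h import *
N="keeping_tray serving_tray vacuum_pump bottle_stopper pourer drip_ring foil_cutter label_roll champagne_cork".split()
print(state())
for cam in ("scene","side"):
    c=calibration(cam);p,d=camera(cam);save(cam+'0',p)
    print(cam,c)
    for n in N:
        for r in trace(n,cam)[:2]:
            P=cloud(c,d,r['pixels'])
            if len(P)<10: print(n,r['p'],r['box'],len(P));continue
            print(n,round(r['p'],2),r['box'],len(P),np.percentile(P,[2,50,98],axis=0).round(3).tolist())
E
```

```text
pics
{'time': 0.0, 'joints': array([ 1.26329240e+00,  9.18622574e-02,  1.23191061e+00,  1.43512135e-05,
        1.81977875e+00, -5.67014199e-02]), 'qvel': array([ 2.88671164e-05, -4.55714871e-04,  1.20514801e-03,  4.66587753e-04,
       -2.20730730e-03,  4.93628672e-04]), 'tau': array([-4.49392383e-04, -4.58718109e+01, -4.18037224e+01, -1.19071537e-04,
        1.11474650e-02, -7.61455368e-06]), 'ee_pos': array([0.14882784, 0.5809795 , 0.24113484]), 'tcp_rot': array([[-9.68714402e-01,  2.48177437e-01, -6.06194852e-04],
       [ 2.48178146e-01,  9.68712619e-01, -1.86285749e-03],
       [ 1.24909405e-04, -1.95502120e-03, -9.99998081e-01]]), 'wrist_force': array([-0.55283673, -0.44534004, -0.27695629]), 'torque': array([0.00160704, 0.0022685 , 0.00389927]), 'grip_force': 0.0, 'opening': 0.08559521536503974}
scene {'vertical_fov': 48.57571220036249, 'cx': 316.2257067481747, 'cy': 232.3443962860641, 'distortion': array([-0.0234098,  0.       ,  0.       ,  0.       ,  0.       ]), 'xyz': array([ 0.10898232, -0.72954312,  0.79367885]), 'orientation': array([[ 8.80966685e-01, -3.26252072e-01
[... 2107 characters left out ...]
 [308.2, 220.5, 12.5, 31.3] 342 [[0.443, -0.042, 0.003], [0.455, -0.032, 0.028], [0.468, -0.02, 0.057]]
pourer 0.92 [299.7, 235.5, 15.1, 45.1] 404 [[0.439, -0.156, -0.001], [0.451, -0.149, 0.028], [0.462, -0.089, 0.077]]
drip_ring 0.59 [360.4, 252.5, 14.4, 3.8] 44 [[0.542, -0.142, 0.008], [0.557, -0.069, 0.012], [0.567, -0.057, 0.042]]
foil_cutter 0.45 [297.6, 218.2, 29.9, 18.1] 184 [[0.416, 0.042, -0.001], [0.435, 0.059, 0.011], [0.471, 0.087, 0.017]]
label_roll 0.56 [339.1, 253.3, 40.0, 39.7] 1330 [[0.508, -0.195, -0.001], [0.537, -0.185, 0.031], [0.566, -0.138, 0.042]]
champagne_cork 0.72 [258.9, 271.9, 19.2, 33.9] 564 [[0.382, -0.243, -0.0], [0.397, -0.236, 0.033], [0.41, -0.217, 0.047]]
```

View pictures.

Run:
```python
import cv2
a=cv2.imread('pics/scene0.png')[140:400,160:500]; cv2.imwrite('pics/s1.png',cv2.resize(a,None,fx=2.3,fy=2.3,interpolation=3))
a=cv2.imread('pics/side0.png')[160:400,220:480]; cv2.imwrite('pics/s2.png',cv2.resize(a,None,fx=2.5,fy=2.5,interpolation=3))
```

```text
(no output)
```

View pics/s1.png

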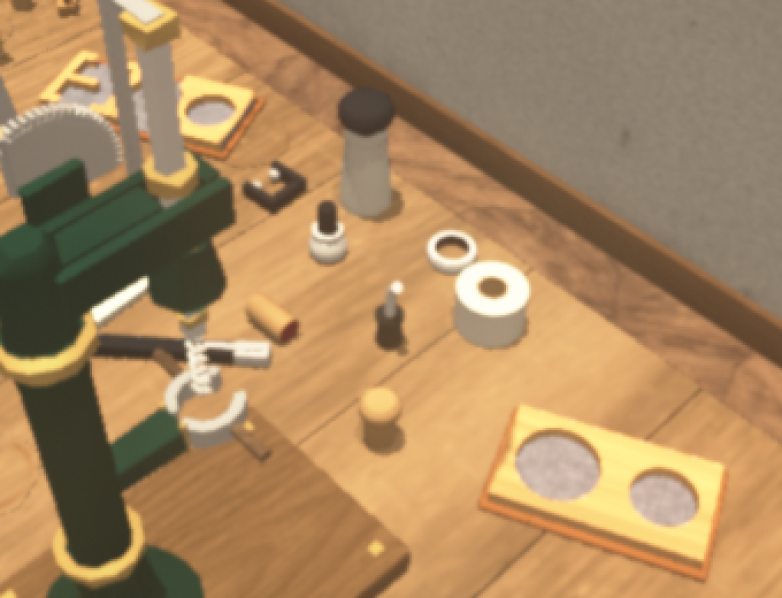

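View pics/s2.png

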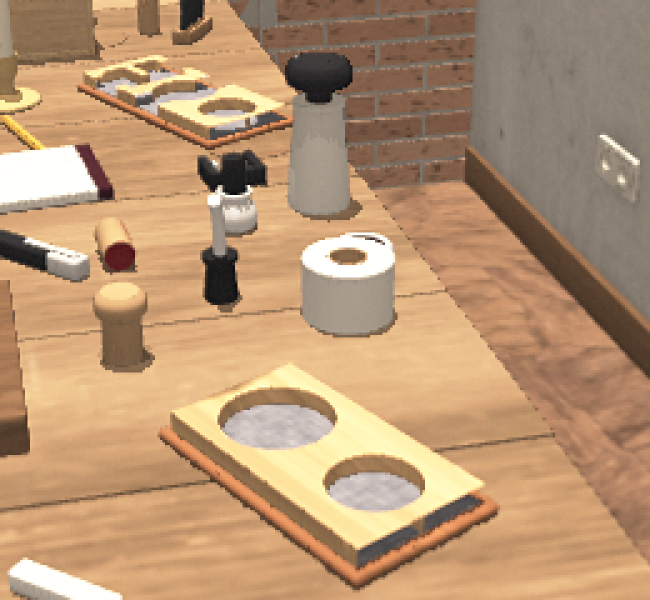

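```bash
cat >> h.py <<'E'
def rect(P,zlo=.012,zhi=.024):
    q=P[(P[:,2]>zlo)&(P[:,2]<zhi)][:,:2].astype(np.float32)
    return q,cv2.minAreaRect((q*1000).astype(np.float32))
def near(cam,xy,r,zlo,zhi,P):
    k=(np.hypot(*(P[:,:2]-xy).T)<r)&(P[:,2]>zlo)&(P[:,2]<zhi)
    return P[k]
E
python3 - <<'E'
from h import *
A=[]
for cam in ("scene","side","wrist"):
    c=calibration(cam);p,d=camera(cam)
    if cam=="wrist": save('w0',p);print(c)
    P=cloud(c,d);A.append(P)
    for n in ("keeping_tray","serving_tray"):
        for r in trace(n,cam)[:1]:
            q,R=rect(cloud(c,d,r['pixels'])); print(cam,n,round(r['p'],2),R)
    if cam!="wrist":
        print(cam,'pump knob',near(cam,(.51,.02),.06,.1,.13,P)[:,:2].min(0),near(cam,(.51,.02),.06,.1,.13,P)[:,:2].max(0))
P=np.vstack(A)
# height map 40mm cells
xs=np.arange(.0,.84,.04);ys=np.arange(-.6,.7,.04)
H=np.zeros((len(ys),len(xs)),int)-9
for x,y,z in P:
    i=int((y+.6)/.04);j=int(x/.04)
    if 0<=i<len(ys) and 0<=j<len(xs) and x>=0 and y>=-.6: H[i,j]=max(H[i,j],int(z*100))
print('x(cm)',(xs*100).astype(int))
for i in range(len(ys))[::-1]: print('%4d'%(ys[i]*100),' '.join('%3d'%h if h>-9 else '  .' for h in H[i]))
E
```

```text
scene keeping_tray 0.8 ((521.045654296875, -352.7269287109375), (90.94233703613281, 159.09446716308594), 40.18120574951172)
scene serving_tray 0.89 ((386.8753356933594, 249.36061096191406), (92.34436798095703, 207.4118194580078), 40.64281463623047)
scene pump knob [ 0.49172168 -0.00746464] [0.54105008 0.04421234]
side keeping_tray 0.93 ((519.923095703125, -351.5444641113281), (90.31188201904297, 162.27198791503906), 40.625614166259766)
side serving_tray 0.58 ((385.430419921875, 250.40106201171875), (94.08040618896484, 212.49485778808594), 40.98232650756836)
side pump knob [ 0.49140168 -0.00665688] [0.54060845 0.0384972 ]
{'vertical_fov': 63.263716243446886, 'cx': 317.61976891138914, 'cy': 238.53561798347133, 'distortion': array([-0.05474021,  0.        ,  0.        ,  0.        ,  0.        ]), 'xyz': array([0.06978174, 0.60066908, 0.37418067]), 'orientation': array([[ 2.48519972e-01,  9.19248096e-01,  3.05320751e-01],
       [ 9.68626769e-01, -2.35826635e-01, -7.84090573e-02],
       [-7.46113745e-05,  3.15228070e-01, -9.49015942e-01]])}
wrist serving_tray 0.65 ((356.74542236328125,
[... 2386 characters left out ...]
0   5  39  39  48  48   3   3   0   1   2   2   2   0   0   0   .   .   .   .
 -35   0   0   5  38  38   5  19   3   3   0   1   2   1   2   2   0   0   .   .   .   .
 -39   0   0   3   3   2   3   3   2   0   0   0   2   2   2   2   1   0   .   .   .   .
 -43   .   0   2   2   0   0   0  10   0   0   0   0   2   2   2   0   0   0   .   .   .
 -47   .   .   0   0   1   0  11  15  15   1   1   0   0   1   0   0   0   0   .   .   .
 -51   .   .   0   0   1  12  15  15  15   0   0   3   3   2   2   0   0   0   .   .   .
 -55   .   .   .   0   0  15  15  15   0   0   2   5   3   2   2   0   0   0   .   .   .
 -60   .   .   .   0   0  13  15  14   0   0   0   3   3   2   2   2   .   .   .   .   .
```

View pics/w0.png

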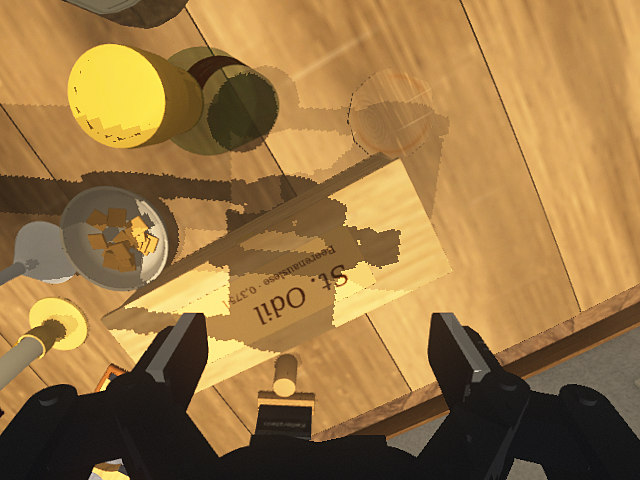

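View pics/scene0.png

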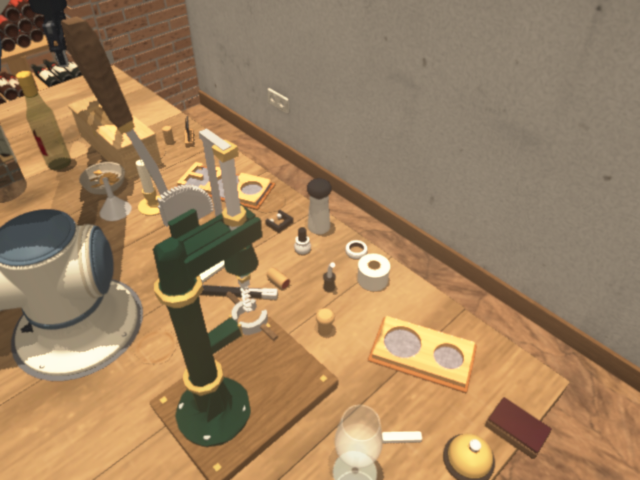

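Call:
arm_command --deltas '[[[0,0,-0.3,0,0,0.89,1],[0,0,-0.3,0,0,0.89,1],[0,0,-0.3,0,0,0.89,1],[0,0,-0.3,0,0,0.89,1],[0,0,-0.3,0,0,0.89,1],[0,0,-0.3,0,0,0.89,1],[0,0,-0.3,0,0,0.89,1],[0,0,-0.3,0,0,0.89,1]]]'

```text
time: 2.12
ee_pos: [0.1489, 0.5812, 0.3147]
tcp_rot: [[-0.64, 0.768, 0.0], [0.768, 0.64, 0.0], [0.0, 0.0, -1.0]]
wrist_force: [-0.1, 0.0, 0.1]
opening: 0.0853
grip_force: 0.0
```

Call:
arm_command --deltas '[[[-0.4,-0.1,0,0,0,0,1],[-0.8,-0.2,0,0,0,0,1],[-0.9,-0.2,0,0,0,0,1],[-0.9,-0.2,0,0,0,0,1],[-0.9,-0.2,0,0,0,0,1],[-0.9,-0.2,0,0,0,0,1],[-0.9,-0.2,0,0,0,0,1],[-0.9,-0.2,0,0,0,0,1]]]'

```text
time: 2.78
ee_pos: [0.2421, 0.3995, 0.3144]
tcp_rot: [[-0.643, 0.766, 0.0], [0.766, 0.643, 0.0], [0.0, 0.0, -1.0]]
wrist_force: [0.7, 0.5, 0.4]
opening: 0.0851
grip_force: 0.0
```

Call:
arm_command --deltas '[[[-0.9,-0.2,0,0,0,0,1],[-0.9,-0.2,0,0,0,0,1],[-0.9,-0.2,0,0,0,0,1],[-0.9,-0.2,0,0,0,0,1],[-0.9,-0.2,0,0,0,0,1],[-0.9,-0.2,0,0,0,0,1],[-0.9,-0.2,0,0,0,0,1],[-0.9,-0.2,0,0,0,0,1]]]'

```text
time: 3.45
ee_pos: [0.3443, 0.2032, 0.3145]
tcp_rot: [[-0.643, 0.766, 0.001], [0.766, 0.643, 0.0], [-0.0, 0.001, -1.0]]
wrist_force: [0.2, 0.7, -0.4]
opening: 0.0854
grip_force: 0.0
```

Call:
arm_command --deltas '[[[-0.9,-0.2,0,0,0,0,1],[-0.9,-0.2,0,0,0,0,1],[-0.9,-0.2,0,0,0,0,1],[-0.9,-0.2,0,0,0,0,1],[-0.9,-0.2,0,0,0,0,1],[-0.9,-0.2,0,0,0,0,1],[-0.8,-0.1,0,0,0,0,1],[-0.4,-0.1,0,0,0,0,1]]]'

```text
time: 4.12
ee_pos: [0.4401, 0.0236, 0.3139]
tcp_rot: [[-0.641, 0.767, -0.0], [0.767, 0.641, -0.001], [-0.0, -0.001, -1.0]]
wrist_force: [0.4, 0.8, -0.6]
opening: 0.0858
grip_force: 0.0
```

```bash
cat >> h.py <<'E'
def st():
    s=state();R=s['tcp_rot']
    print('t%.2f'%s['time'],'tcp',s['ee_pos'].round(4),'phi',round(float(np.degrees(np.arctan2(R[1,1],R[0,1]))),2),'tilt',R[:2,2].round(4),'open',round(float(s['opening']),4),'grip',s['grip_force'],'F',np.round(s['wrist_force'],1),'j',s['joints'].round(2))
    return s
def tool(s,xyz):
    d=(np.array(xyz)-s['ee_pos'])@s['tcp_rot']; return (d/.03).round(2)
E
python3 - <<'E'
from h import *
st()
c=calibration("wrist");p,d=camera("wrist");save('w1',p)
np.savez('w1.npz',p=p,d=d,**{k:np.array(v) for k,v in c.items()})
for n in "serving_tray vacuum_pump bottle_stopper pourer drip_ring foil_cutter label_roll champagne_cork".split():
    for r in trace(n,"wrist")[:1]:
        P=cloud(c,d,r['pixels'])
        if len(P)<10: print(n,r['p'],len(P));continue
        top=P[P[:,2]>np.percentile(P[:,2],95)-.006]
        print(n,round(r['p'],2),np.round(r['box']),np.percentile(P,[2,98],axis=0).round(3).tolist(),'top mid',((top.min(0)+top.max(0))/2).round(4),cv2.minAreaRect((top[:,:2]*1000).astype(np.float32)))
# wall
cs=calibration("scene");_,ds=camera("scene");Q=cloud(cs,ds)
Q=Q[(Q[:,2]>.15)&(Q[:,2]<.4)&(Q[:,0]>.6)]; print('wall pts',len(Q)); 
for y in (-.4,-.2,0,.2,.4):
    q=Q[abs(Q[:,1]-y)<.03]; print(y,q[:,0].min() if len(q) else None)
E
```

```text
t4.12 tcp [0.4401 0.0236 0.3139] phi 39.9 tilt [-0.0001 -0.0006] open 0.0858 grip 0.0 F [ 0.4  0.8 -0.6] j [-0.02 -0.31  1.47 -0.    1.98 -0.72]
serving_tray 0.63 [370.   2. 103.  89.] [[0.374, 0.15, 0.004], [0.48, 0.251, 0.02]] top mid [0.4278 0.2031 0.0173] ((427.3702697753906, 203.71630859375), (89.32350158691406, 79.99500274658203), 41.3074836730957)
vacuum_pump 0.89 [348. 208.  60.  76.] [[0.492, 0.002, 0.008], [0.536, 0.047, 0.121]] top mid [0.5158 0.0231 0.1187] ((515.8587646484375, 23.068756103515625), (47.816734313964844, 47.43262481689453), 39.574466705322266)
bottle_stopper 0.95 [287. 209.  33.  36.] [[0.436, -0.034, 0.009], [0.467, -0.006, 0.059]] top mid [ 0.4522 -0.0224  0.0562] ((452.2380676269531, -22.415664672851562), (15.9573335647583, 17.25632095336914), 39.69837188720703)
pourer 0.92 [220. 279.  31.  50.] [[0.439, -0.151, 0.001], [0.462, -0.129, 0.079]] top mid [ 0.4501 -0.1474  0.0759] ((449.4314270019531, -147.5096893310547), (9.460487365722656, 9.752907752990723), 25.506149291992188)
drip_ring 0.84 [312. 286.  39.  36.] [[0.526, -0.102, 0.0], [0.566, -0.06, 0.0
[... 208 characters left out ...]
69, 0.097, 0.018]] top mid [0.4438 0.0727 0.0148] ((443.8526916503906, 72.8748779296875), (48.10484313964844, 43.233638763427734), 20.09146499633789)
label_roll 0.93 [255. 317.  54.  57.] [[0.506, -0.188, 0.004], [0.562, -0.133, 0.044]] top mid [ 0.5355 -0.1627  0.0413] ((536.4431762695312, -161.854248046875), (59.83080291748047, 59.729923248291016), 71.76837921142578)
champagne_cork 0.64 [142. 302.  36.  36.] [[0.381, -0.236, 0.004], [0.407, -0.207, 0.049]] top mid [ 0.3929 -0.1232  0.1858] ((398.7467346191406, -123.40166473388672), (232.45054626464844, 28.058727264404297), 86.45868682861328)
wall pts 8730
-0.4 None
-0.2 None
0 1.4133188403167172
0.2 1.359171313094715
0.4 1.3080908751420681
```

View pics/w1.png

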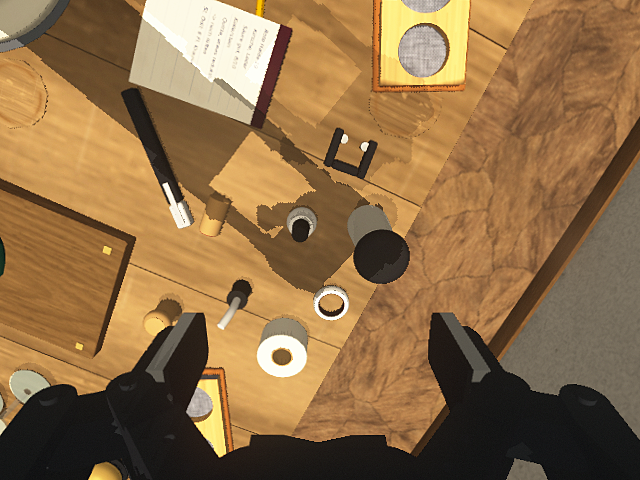

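Run:
```python
from h import *
s=st()
c=calibration("wrist");p,d=camera("wrist")
cs={k:(calibration(k),)+camera(k) for k in("scene","side")}; cs["wrist"]=(c,p,d)
def circ(P,r):
    from scipy.optimize import least_squares
    return least_squares(lambda q:np.hypot(P[:,0]-q[0],P[:,1]-q[1])-r,P[:,:2].mean(0),loss='soft_l1',f_scale=.001).x.round(4)
for k,(c,p,d) in cs.items():
    P=cloud(c,d)
    for n,xy,R,z0,z1 in (("roll",(.536,-.165),.045,.03,.05),("ring",(.547,-.083),.03,.008,.02),("pump",(.516,.02),.035,.1,.13),("stem",(.4525,-.025),.018,.05,.07),("cutter",(.444,.071),.04,.01,.03)):
        q=near(k,xy,R,z0,z1,P)[:,:2]
        if len(q)<20: continue
        o=[]
        for ax in(0,1): # mid of extents
            o.append((np.percentile(q[:,ax],1)+np.percentile(q[:,ax],99))/2)
        print(k,n,len(q),np.round(o,4),cv2.minEnclosingCircle((q*1000).astype(np.float32)))
```

```text
t4.62 tcp [0.4389 0.0265 0.3145] phi 40.11 tilt [0.0005 0.0001] open 0.0856 grip 0.0 F [-0.1  0.5  0.3] j [-0.02 -0.31  1.47  0.    1.98 -0.72]
scene roll 650 [ 0.5371 -0.1656] ((538.5716552734375, -165.63897705078125), 31.89034080505371)
scene ring 170 [ 0.5484 -0.0845] ((548.6157836914062, -84.04278564453125), 23.17394256591797)
scene pump 413 [0.5153 0.0173] ((516.4885864257812, 18.850034713745117), 25.890336990356445)
scene stem 66 [ 0.4536 -0.026 ] ((452.4383544921875, -25.81419563293457), 10.581274032592773)
scene cutter 208 [0.4454 0.0684] ((445.08282470703125, 69.01942443847656), 30.705974578857422)
side roll 691 [ 0.5373 -0.1656] ((535.2603149414062, -164.90463256835938), 33.381465911865234)
side ring 51 [ 0.5514 -0.0742] ((550.9371337890625, -76.44123840332031), 20.08280372619629)
side pump 368 [0.5161 0.0128] ((516.0489501953125, 16.242258071899414), 25.537649154663086)
side stem 55 [ 0.4533 -0.0263] ((453.08551025390625, -25.687007904052734), 9.149358749389648)
side cutter 107 [0.4439 0.069 ] ((444.645751953125, 69.93152618408203), 31.21004867553711)
wrist roll 1708 [ 0.5353 -0.1616] ((536.1007690429688, -162.89962768554688), 31.092409133911133)
wrist ring 535 [ 0.5473 -0.0813] ((547.5787353515625, -81.674072265625), 22.89933967590332)
wrist pump 2393 [0.514  0.0241] ((515.814697265625, 23.17422103881836), 26.18111801147461)
wrist stem 241 [ 0.4519 -0.0222] ((452.32830810546875, -22.362262725830078), 9.08829402923584)
wrist cutter 999 [0.4435 0.0729] ((444.412841796875, 72.71600341796875), 31.02863311767578)
```

Call:
arm_command --deltas '[[[-0.2,0.2,0.4,0,0,0,1],[-0.4,0.4,0.75,0,0,0,1],[-0.4,0.4,1,0,0,0,1],[-0.4,0.4,1,0,0,0,1],[-0.29,0.3,0.7,0,0,0,1],[-0.1,0.15,0.3,0,0,0,1],[0,0,0,0,0,0,1],[0,0,0,0,0,0,1]]]'

```text
time: 5.43
ee_pos: [0.5161, 0.0205, 0.1897]
tcp_rot: [[-0.643, 0.766, -0.001], [0.766, 0.643, 0.0], [0.001, -0.001, -1.0]]
wrist_force: [0.4, -0.6, 1.9]
opening: 0.0855
grip_force: 0.0
```

Run:
```python
from h import *
s=st(); print(tool(s,(.516,.021,.097)))
```

```text
t5.43 tcp [0.5161 0.0205 0.1897] phi 40.04 tilt [-0.0011  0.0001] open 0.0855 grip 0.0 F [ 0.4 -0.6  1.9] j [-0.03 -0.14  1.55  0.    1.73 -0.73]
[0.01 0.01 3.09]
```

Call:
arm_command --deltas '[[[0,0,0.4,0,0,0,1],[0,0,0.8,0,0,0,1],[0,0,0.8,0,0,0,1],[0,0,0.7,0,0,0,1],[0,0,0.3,0,0,0,1],[0,0,0.1,0,0,0,1],[0,0,0,0,0,0,0.5],[0,0,0,0,0,0,0]]]'

```text
time: 6.1
ee_pos: [0.517, 0.0204, 0.0987]
tcp_rot: [[-0.643, 0.766, 0.003], [0.766, 0.643, -0.0], [-0.002, 0.002, -1.0]]
wrist_force: [0.3, -0.4, 0.4]
opening: 0.0639
grip_force: 0.0
```

Call:
arm_command --deltas '[[[0,0,0,0,0,0,0],[0,0,0,0,0,0,0],[0,0,0,0,0,0,0],[0,0,0,0,0,0,0],[0,0,0,0,0,0,0],[0,0,0,0,0,0,0],[0,0,0,0,0,0,0],[0,0,0,0,0,0,0]]]'

```text
time: 6.77
ee_pos: [0.5175, 0.0203, 0.0995]
tcp_rot: [[-0.643, 0.766, 0.004], [0.766, 0.643, -0.0], [-0.003, 0.003, -1.0]]
wrist_force: [-1.3, -0.4, 6.6]
opening: 0.048
grip_force: 60.9
```

Call:
arm_command --deltas '[[[0,0,0,0,0,0,0.8],[0,0,0,0,0,0,0.8],[0,0,0,0,0,0,0.8],[0,0,0.1,0,0,0,0.8],[0,0,0.1,0,0,0,0.8],[0,0,0,0,0,0,0.8],[0,0,0,0,0,0,0.3],[0,0,0,0,0,0,0]]]'

```text
time: 7.43
ee_pos: [0.5164, 0.0205, 0.091]
tcp_rot: [[-0.643, 0.766, 0.0], [0.766, 0.643, 0.0], [-0.0, 0.0, -1.0]]
wrist_force: [-1.4, -0.2, 1.0]
opening: 0.0479
grip_force: 61.7
```

Call:
arm_command --deltas '[[[0,0,0,0,0,0,0],[0,0,0,0,0,0,0],[0,0,0,0,0,0,0],[0,0,0,0,0,0,0],[0,0,0,0,0,0,0],[0,0,0,0,0,0,0]]]'

```text
time: 7.93
ee_pos: [0.5164, 0.0204, 0.091]
tcp_rot: [[-0.643, 0.766, 0.001], [0.766, 0.643, 0.0], [-0.0, 0.0, -1.0]]
wrist_force: [0.6, 0.6, 2.7]
opening: 0.0483
grip_force: 61.7
```

Call:
arm_command --deltas '[[[0,0,-0.2,0,0,0,0],[0,0,-0.5,0,0,0,0],[0,0,-0.7,0,0,0,0],[0,0,-0.7,0,0,0,0],[0,0,-0.6,0,0,0,0],[0,0,-0.3,0,0,0,0],[0,0,0,0,0,0,0],[0,0,0,0,0,0,0]]]'

```text
time: 8.6
ee_pos: [0.5162, 0.0203, 0.1804]
tcp_rot: [[-0.643, 0.766, -0.0], [0.766, 0.643, -0.0], [0.0, -0.0, -1.0]]
wrist_force: [0.3, -1.6, -1.5]
opening: 0.0482
grip_force: 61.9
```

Run:
```python
from h import *
s=st()
c=calibration("side");p,d=camera("side");save('sd1',p[120:300,220:460].repeat(2,0).repeat(2,1))
for r in trace("vacuum_pump","side")[:1]:
    P=cloud(c,d,r['pixels']);print(np.percentile(P,[2,98],axis=0).round(3).tolist())
yaw=np.radians(40.4);ty=np.array([-np.sin(yaw),np.cos(yaw)])
w=np.array([.520,-.3505])+.038*ty; print(w,tool(s,(*w,s['ee_pos'][2])))
# obstacle near opener
c=calibration("scene");p,d=camera("scene");P=cloud(c,d);Q=np.vstack([P])
q=Q[(Q[:,2]>.1)&(Q[:,0]>.1)&(Q[:,0]<.45)&(Q[:,1]<-.15)&(Q[:,1]>-.42)]
H,_,_=np.histogram2d(q[:,0],q[:,1],bins=[np.arange(.1,.46,.03),np.arange(-.42,-.14,.03)]);print(H.astype(int))
for a in(-25,-30,-35):
    u=np.array([np.cos(np.radians(a)),np.sin(np.radians(a))]);k=q[:,:2]@u; pr=q[:,0]*-u[1]+q[:,1]*u[0]; print(a,np.percentile(pr,99.5))
```

```text
t8.60 tcp [0.5162 0.0203 0.1804] phi 40.03 tilt [-0.0001 -0.0001] open 0.0482 grip 61.921465108171105 F [ 0.3 -1.6 -1.5] j [-0.03 -0.14  1.57 -0.    1.71 -0.73]
[[0.496, -0.006, 0.092], [0.537, 0.02, 0.209]]
[ 0.49537144 -0.32156154] [-8.28 -7.86  0.  ]
[[   0    0    0    0    0  112    0    0    0]
 [   0    0    0 3181  250 3226    3    0    0]
 [   0    0    0 2745  679 1433    4    0    0]
 [   0    0    0  742  860  920    0    0    0]
 [   0    0    0  448 2869 1184   56    0    0]
 [   0    0    5  142  794   82    0    0    0]
 [   0    0    0    0    0    0    0    0    0]
 [   0    0    0    0    0    0    0    0    0]
 [   0    0    0    0    0    0    0    0    0]
 [   0    0    0    0    0    0    0    0    0]
 [   0    0    0    0    0    0    0    0    0]]
-25 -0.12162356405572397
-30 -0.0934933565418722
-35 -0.0643675877722485
```

View pics/sd1.png

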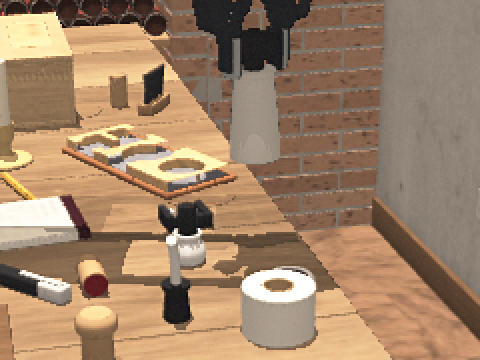

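Call:
arm_command --deltas '[[[-0.3,-0.3,0,0,0,0,0],[-0.5,-0.5,0,0,0,0,0],[-0.6,-0.56,0,0,0,0,0],[-0.6,-0.56,0,0,0,0,0],[-0.6,-0.56,0,0,0,0,0],[-0.6,-0.56,0,0,0,0,0],[-0.6,-0.56,0,0,0,0,0],[-0.6,-0.56,0,0,0,0,0]]]'

```text
time: 9.42
ee_pos: [0.5047, -0.1627, 0.1798]
tcp_rot: [[-0.643, 0.766, -0.002], [0.766, 0.643, 0.0], [0.001, -0.001, -1.0]]
wrist_force: [-0.5, -0.1, -0.9]
opening: 0.0481
grip_force: 61.9
```

Call:
arm_command --deltas '[[[-0.6,-0.56,0,0,0,0,0],[-0.6,-0.56,0,0,0,0,0],[-0.6,-0.56,0,0,0,0,0],[-0.6,-0.56,0,0,0,0,0],[-0.6,-0.56,0,0,0,0,0],[-0.5,-0.5,0,0,0,0,0],[-0.3,-0.3,0,0,0,0,0],[-0.1,-0.1,0,0,0,0,0]]]'

```text
time: 10.08
ee_pos: [0.4947, -0.324, 0.1796]
tcp_rot: [[-0.641, 0.767, -0.002], [0.767, 0.641, 0.001], [0.002, -0.001, -1.0]]
wrist_force: [-0.3, -0.3, -1.4]
opening: 0.0479
grip_force: 62.0
```

Run:
```python
from h import *
yaw=np.radians(40.4);ty=np.array([-np.sin(yaw),np.cos(yaw)])
w=np.array([.520,-.3505])+.038*ty
s=st(); print(w,tool(s,(*w,.098)))
for cam in("side","scene"):
    c=calibration(cam);p,d=camera(cam)
    save('k'+cam,p[220:460,250:570].repeat(2,0).repeat(2,1))
    for r in trace("keeping_tray",cam)[:1]:
        P=cloud(c,d,r['pixels']);print(rect(P)[1])
    for r in trace("vacuum_pump",cam)[:1]:
        P=cloud(c,d,r['pixels']);print(np.percentile(P,[2,98],axis=0).round(3).tolist())
```

```text
t10.08 tcp [ 0.4947 -0.324   0.1796] phi 39.89 tilt [-0.0018  0.0005] open 0.0479 grip 61.962264720350504 F [-0.3 -0.3 -1.4] j [-0.64  0.07  1.37 -0.    1.71 -1.33]
[ 0.49537144 -0.32156154] [0.04 0.07 2.72]
((519.99169921875, -351.494140625), (90.16806030273438, 162.24429321289062), 40.35078430175781)
[[0.473, -0.349, 0.09], [0.517, -0.314, 0.208]]
((521.267333984375, -352.2047119140625), (91.41127014160156, 158.98828125), 40.49894332885742)
```

View pics/kscene.png

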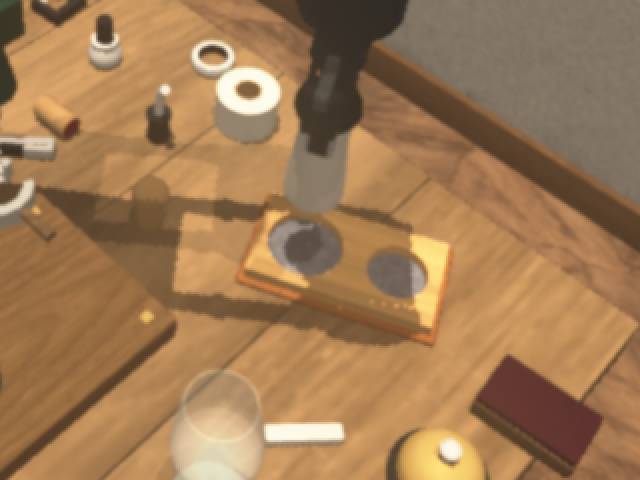

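Call:
arm_command --deltas '[[[0.03,0.05,0.3,0,0,0,0],[0,0,0.6,0,0,0,0],[0,0,0.6,0,0,0,0],[0,0,0.5,0,0,0,0],[0,0,0.4,0,0,0,0],[0,0,0.2,0,0,0,0],[0,0,0.1,0,0,0,0],[0,0,0,0,0,0,0]]]'

```text
time: 11.05
ee_pos: [0.4963, -0.32, 0.0993]
tcp_rot: [[-0.643, 0.765, -0.001], [0.765, 0.643, 0.0], [0.001, -0.0, -1.0]]
wrist_force: [0.1, -0.0, -1.1]
opening: 0.0482
grip_force: 61.9
```

Call:
arm_command --deltas '[[[0,0,0,0,0,0,0],[0,0,0,0,0,0,0],[0,0,0,0,0,0,0.65],[0,0,0,0,0,0,0.75],[0,0,0,0,0,0,0.85],[0,0,0,0,0,0,1],[0,0,0,0,0,0,1],[0,0,0,0,0,0,1]]]'

```text
time: 11.72
ee_pos: [0.4964, -0.3203, 0.0999]
tcp_rot: [[-0.643, 0.766, 0.0], [0.766, 0.643, -0.0], [-0.0, 0.0, -1.0]]
wrist_force: [-0.5, 0.4, 0.4]
opening: 0.0854
grip_force: 0.0
```

Call:
arm_command --deltas '[[[0,0,-0.2,0,0,0,1],[0,0,-0.5,0,0,0,1],[0,0,-0.8,0,0,0,1],[0,0,-0.9,0,0,0,1],[0,0,-0.9,0,0,0,1],[0,0,-0.6,0,0,0,1],[0,0,-0.3,0,0,0,1],[0,0,0,0,0,0,1]]]'

```text
time: 12.38
ee_pos: [0.4971, -0.3208, 0.2291]
tcp_rot: [[-0.643, 0.766, 0.004], [0.766, 0.643, -0.003], [-0.005, 0.001, -1.0]]
wrist_force: [-0.2, -0.5, 0.5]
opening: 0.0855
grip_force: 0.0
```

Run:
```python
from h import *
s=st()
for cam in("side","scene"):
    c=calibration(cam);p,d=camera(cam)
    for r in trace("vacuum_pump",cam)[:1]:
        P=cloud(c,d,r['pixels']);print(np.percentile(P,[2,98],axis=0).round(3).tolist())
print(tool(s,(.4525,-.024,.2)))
```

```text
t12.38 tcp [ 0.4971 -0.3208  0.2291] phi 40.03 tilt [ 0.0041 -0.003 ] open 0.0855 grip 0.0 F [-0.2 -0.5  0.5] j [-0.63  0.06  1.29 -0.    1.79 -1.33]
[[0.476, -0.344, 0.011], [0.519, -0.311, 0.126]]
[[0.474, -0.345, 0.01], [0.515, -0.302, 0.127]]
[8.54 5.22 0.93]
```

Call:
arm_command --deltas '[[[0.3,0.2,0,0,0,0,1],[0.6,0.36,0,0,0,0,1],[0.8,0.49,0,0,0,0,1],[0.8,0.49,0,0,0,0,1],[0.8,0.49,0,0,0,0,1],[0.8,0.49,0,0,0,0,1],[0.8,0.49,0,0,0,0,1],[0.8,0.49,0,0,0,0,1]]]'

```text
time: 13.25
ee_pos: [0.4658, -0.1198, 0.2245]
tcp_rot: [[-0.643, 0.766, -0.002], [0.766, 0.643, 0.001], [0.002, -0.001, -1.0]]
wrist_force: [1.5, -0.9, -0.7]
opening: 0.0851
grip_force: 0.0
```

Call:
arm_command --deltas '[[[0.8,0.49,0.2,0,0,0,1],[0.8,0.49,0.5,0,0,0,1],[0.7,0.42,0.7,0,0,0,1],[0.4,0.24,0.7,0,0,0,0.8],[0.14,0.08,0.7,0,0,0,0.7],[0,0,0.4,0,0,0,0.7],[0,0,0,0,0,0,0.7],[0,0,0,0,0,0,0.7]]]'

```text
time: 13.92
ee_pos: [0.451, -0.0235, 0.1292]
tcp_rot: [[-0.643, 0.766, -0.002], [0.766, 0.643, 0.0], [0.001, -0.001, -1.0]]
wrist_force: [0.8, -0.0, -0.7]
opening: 0.0595
grip_force: 0.0
```

Run:
```python
from h import *
s=st(); print(tool(s,(.4525,-.024,.044)))
```

```text
t13.92 tcp [ 0.451  -0.0235  0.1292] phi 40.02 tilt [-0.0018  0.    ] open 0.0595 grip 0.0 F [ 0.8 -0.  -0.7] j [-0.13 -0.31  1.8  -0.    1.65 -0.83]
[-0.05  0.03  2.84]
```

Call:
arm_command --deltas '[[[-0.05,0.03,0.4,0,0,0,0.6],[0,0,0.7,0,0,0,0.6],[0,0,0.7,0,0,0,0.6],[0,0,0.6,0,0,0,0.6],[0,0,0.34,0,0,0,0.6],[0,0,0.1,0,0,0,0.6],[0,0,0,0,0,0,0.6],[0,0,0,0,0,0,0]]]'

```text
time: 14.58
ee_pos: [0.4539, -0.0243, 0.0458]
tcp_rot: [[-0.643, 0.766, 0.002], [0.766, 0.643, -0.0], [-0.001, 0.001, -1.0]]
wrist_force: [0.6, 0.6, -0.2]
opening: 0.0402
grip_force: 0.0
```

Call:
arm_command --deltas '[[[0,0,0,0,0,0,0],[0,0,0,0,0,0,0],[0,0,0,0,0,0,0],[0,0,0,0,0,0,0],[0,0,0,0,0,0,0],[0,0,0,0,0,0,0]]]'

```text
time: 15.08
ee_pos: [0.4542, -0.0241, 0.0462]
tcp_rot: [[-0.643, 0.766, 0.003], [0.766, 0.643, -0.0], [-0.002, 0.002, -1.0]]
wrist_force: [-0.9, -0.5, 5.9]
opening: 0.0181
grip_force: 58.6
```

Call:
arm_command --deltas '[[[0,0,-0.2,0,0,0,0],[0,0,-0.4,0,0,0,0],[0,0,-0.6,0,0,0.5,0],[0,0,-0.6,0,0,1,0],[0,0,-0.6,0,0,1,0],[0,0,-0.6,0,0,1,0],[0,0,-0.6,0,0,1,0],[0,0,-0.6,0,0,1,0]]]'

```text
time: 15.75
ee_pos: [0.4529, -0.0239, 0.1722]
tcp_rot: [[-0.213, 0.977, 0.0], [0.977, 0.213, -0.0], [-0.0, 0.0, -1.0]]
wrist_force: [-0.2, 0.5, -1.0]
opening: 0.0174
grip_force: 58.6
```

Call:
arm_command --deltas '[[[0,0,-0.3,0,0,1,0],[0,0,-0.1,0,0,1,0],[0,0,0,0,0,1,0],[0,0,0,0,0,1,0],[0,0,0,0,0,1,0],[0,0,0,0,0,1,0],[0,0,0,0,0,1,0],[0,0,0,0,0,1,0]]]'

```text
time: 16.42
ee_pos: [0.4529, -0.0239, 0.1833]
tcp_rot: [[0.465, 0.885, -0.0], [0.885, -0.465, 0.0], [0.0, -0.0, -1.0]]
wrist_force: [-0.2, -0.2, -0.2]
opening: 0.0175
grip_force: 58.6
```

Call:
arm_command --deltas '[[[0,0,0,0,0,1,0],[0,0,0,0,0,1,0],[0,0,0,0,0,1,0],[0,0,0,0,0,1,0],[0,0,0,0,0,0.5,0],[0,0,0,0,0,0,0]]]'

```text
time: 16.92
ee_pos: [0.453, -0.0239, 0.1832]
tcp_rot: [[0.767, 0.642, 0.0], [0.642, -0.767, -0.0], [0.0, 0.0, -1.0]]
wrist_force: [-0.6, -0.6, -0.2]
opening: 0.018
grip_force: 58.6
```

Run:
```python
from h import *
s=st()
yaw=np.radians(40.4);ty=np.array([-np.sin(yaw),np.cos(yaw)])
w=np.array([.520,-.3505])-.043*ty
print(w,tool(s,(*w,.055)))
c=calibration("side");p,d=camera("side")
for r in trace("bottle_stopper","side")[:1]: P=cloud(c,d,r['pixels']);print(np.percentile(P,[2,98],axis=0).round(3).tolist())
r=trace("pourer","side")[0]; P=cloud(c,d,r['pixels']); 
for z0,z1 in((.002,.03),(.04,.06),(.065,.085)): q=near('',(.45,-.148),.04,z0,z1,P); print(len(q),np.percentile(q,[3,97],axis=0).round(4).tolist())
c=calibration("scene");p,d=camera("scene")
r=trace("pourer","scene")[0]; P=cloud(c,d,r['pixels']); 
for z0,z1 in((.002,.03),(.04,.06),(.065,.085)): q=near('',(.45,-.148),.04,z0,z1,P); print(len(q),np.percentile(q,[3,97],axis=0).round(4).tolist() if len(q) else '')
```

```text
t16.92 tcp [ 0.453  -0.0239  0.1832] phi -50.05 tilt [ 0.0001 -0.    ] open 0.018 grip 58.616448640823364 F [-0.6 -0.6 -0.2] j [-0.13 -0.31  1.71 -0.    1.74  0.75]
[ 0.54786916 -0.38324615] [-5.27 11.21  4.27]
[[0.438, -0.043, 0.137], [0.469, -0.025, 0.182]]
174 [[0.4414, -0.1541, 0.0031], [0.4612, -0.1448, 0.0295]]
51 [[0.447, -0.1491, 0.0412], [0.4544, -0.1424, 0.0592]]
41 [[0.4454, -0.158, 0.066], [0.4536, -0.1502, 0.0788]]
99 [[0.441, -0.1539, 0.0029], [0.4583, -0.1398, 0.0294]]
26 [[0.4478, -0.1481, 0.0403], [0.4538, -0.1424, 0.0589]]
21 [[0.4461, -0.1566, 0.0665], [0.454, -0.1486, 0.0807]]
```

Call:
arm_command --deltas '[[[-0.14,0.3,0,0,0,0,0],[-0.28,0.6,0,0,0,0,0],[-0.38,0.8,0,0,0,0,0],[-0.38,0.8,0,0,0,0,0],[-0.38,0.8,0,0,0,0,0],[-0.38,0.8,0,0,0,0,0],[-0.38,0.8,0,0,0,0,0],[-0.38,0.8,0,0,0,0,0]]]'

```text
time: 17.83
ee_pos: [0.5012, -0.2091, 0.1824]
tcp_rot: [[0.766, 0.643, -0.0], [0.643, -0.766, -0.0], [-0.0, 0.0, -1.0]]
wrist_force: [0.7, -0.0, -0.3]
opening: 0.0174
grip_force: 58.7
```

Call:
arm_command --deltas '[[[-0.38,0.8,0,0,0,0,0],[-0.38,0.8,0,0,0,0,0],[-0.38,0.8,0,0,0,0,0],[-0.38,0.8,0,0,0,0,0],[-0.38,0.8,0,0,0,0,0],[-0.38,0.8,0,0,0,0,0],[-0.25,0.5,0,0,0,0,0],[-0.1,0.2,0,0,0,0,0]]]'

```text
time: 18.5
ee_pos: [0.5462, -0.3872, 0.1812]
tcp_rot: [[0.767, 0.642, -0.001], [0.642, -0.767, 0.0], [-0.001, -0.001, -1.0]]
wrist_force: [0.1, 1.2, -1.3]
opening: 0.0177
grip_force: 58.7
```

Call:
arm_command --deltas '[[[0,0,0,0,0,0,0],[0,0,0,0,0,0,0]]]'

```text
time: 18.67
ee_pos: [0.5466, -0.384, 0.1821]
tcp_rot: [[0.766, 0.643, -0.001], [0.643, -0.766, 0.001], [0.0, -0.001, -1.0]]
wrist_force: [1.4, 0.3, 0.2]
opening: 0.0175
grip_force: 58.7
```

Run:
```python
from h import *
s=st()
yaw=np.radians(40.4);ty=np.array([-np.sin(yaw),np.cos(yaw)])
w=np.array([.520,-.3505])-.043*ty
print(w,tool(s,(*w,.053)))
c=calibration("side");p,d=camera("side")
for r in trace("bottle_stopper","side")[:1]: P=cloud(c,d,r['pixels']);print(np.percentile(P,[2,98],axis=0).round(3).tolist())
```

```text
t18.67 tcp [ 0.5466 -0.384   0.1821] phi -49.98 tilt [-0.0007  0.001 ] open 0.0175 grip 58.7421315908432 F [1.4 0.3 0.2] j [-0.66  0.27  1.13  0.    1.74  0.21]
[ 0.54786916 -0.38324615] [0.05 0.01 4.3 ]
[[0.533, -0.402, -0.001], [0.578, -0.094, 0.191]]
```

Call:
arm_command --deltas '[[[0.05,0,0.4,0,0,0,0],[0,0,0.8,0,0,0,0],[0,0,0.9,0,0,0,0],[0,0,0.8,0,0,0,0],[0,0,0.7,0,0,0,0],[0,0,0.4,0,0,0,0],[0,0,0.2,0,0,0,0],[0,0,0.1,0,0,0,0]]]'

```text
time: 19.43
ee_pos: [0.5478, -0.3823, 0.0526]
tcp_rot: [[0.765, 0.644, -0.001], [0.644, -0.765, 0.001], [-0.0, -0.001, -1.0]]
wrist_force: [-0.7, -0.1, -0.3]
opening: 0.0177
grip_force: 58.8
```

Call:
arm_command --deltas '[[[0,0,0,0,0,0,0],[0,0,0,0,0,0,0],[0,0,0,0,0,0,0.3],[0,0,0,0,0,0,0.4],[0,0,0,0,0,0,0.5],[0,0,0,0,0,0,0.5],[0,0,0,0,0,0,0.5],[0,0,0,0,0,0,0.5]]]'

```text
time: 20.1
ee_pos: [0.548, -0.3832, 0.0538]
tcp_rot: [[0.766, 0.643, 0.0], [0.643, -0.766, -0.0], [0.0, 0.0, -1.0]]
wrist_force: [0.3, 0.3, 0.2]
opening: 0.0426
grip_force: 0.0
```

Call:
arm_command --deltas '[[[0,0,-0.2,0,0,0,0.5],[0,0,-0.5,0,0,0,0.5],[0,0,-0.8,0,0,0,0.5],[0,0,-0.9,0,0,0,0.5],[0,0,-0.9,0,0,0,0.5],[0,0,-0.9,0,0,0,0.6],[0,0,-0.5,0,0,0,0.7],[0,0,-0.2,0,0,0,0.7]]]'

```text
time: 20.77
ee_pos: [0.5488, -0.3837, 0.2054]
tcp_rot: [[0.766, 0.643, 0.005], [0.643, -0.766, -0.004], [0.001, 0.006, -1.0]]
wrist_force: [-0.3, 0.7, 0.1]
opening: 0.0596
grip_force: 0.0
```

Run:
```python
from h import *
s=st()
c=calibration("side");p,d=camera("side");save('sd2',p[160:420,220:480].repeat(2,0).repeat(2,1))
for n in("bottle_stopper","vacuum_pump"):
  for r in trace(n,"side")[:1]: P=cloud(c,d,r['pixels']);print(n,np.percentile(P,[2,98],axis=0).round(3).tolist())
print(tool(s,(.451,-.140,.044)))
```

```text
t20.77 tcp [ 0.5488 -0.3837  0.2054] phi -49.97 tilt [ 0.0049 -0.0039] open 0.0596 grip 0.0 F [-0.3  0.7  0.1] j [-0.66  0.27  1.09 -0.    1.77  0.21]
bottle_stopper [[0.537, -0.402, 0.011], [0.566, -0.38, 0.063]]
vacuum_pump [[0.475, -0.344, 0.01], [0.519, -0.307, 0.126]]
[ 2.72 -8.35  5.33]
```

View pics/sd2.png

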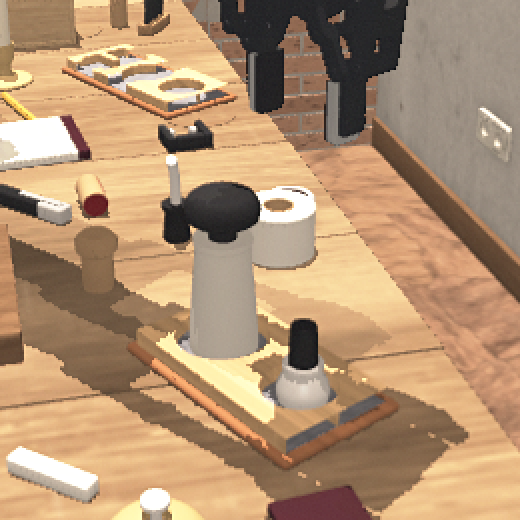

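Call:
arm_command --deltas '[[[0,0,0,0,0,-0.5,0.7],[0,0,0,0,0,-1,0.7],[0,0,0,0,0,-1,0.7],[0,0,0,0,0,-1,0.7],[0,0,0,0,0,-1,0.7],[0,0,0,0,0,-1,0.7],[0,0,0,0,0,-1,0.7],[0,0,0,0,0,-1,0.7]]]'

```text
time: 21.58
ee_pos: [0.5474, -0.3826, 0.1975]
tcp_rot: [[0.212, 0.977, -0.004], [0.977, -0.212, 0.003], [0.002, -0.004, -1.0]]
wrist_force: [0.3, -0.5, -0.2]
opening: 0.0599
grip_force: 0.0
```

Call:
arm_command --deltas '[[[0,0,0,0,0,-1,0.7],[0,0,0,0,0,-1,0.7],[0,0,0,0,0,-0.5,0.7],[0.3,-0.12,0,0,0,0,0.7],[0.6,-0.24,0,0,0,0,0.7],[0.8,-0.32,0,0,0,0,0.7],[0.8,-0.32,0,0,0,0,0.7],[0.8,-0.32,0,0,0,0,0.7]]]'

```text
time: 22.25
ee_pos: [0.5071, -0.2828, 0.1975]
tcp_rot: [[-0.0, 1.0, -0.004], [1.0, 0.0, 0.003], [0.003, -0.004, -1.0]]
wrist_force: [0.2, 0.2, -0.2]
opening: 0.0597
grip_force: 0.0
```

Call:
arm_command --deltas '[[[0.8,-0.32,0,0,0,0,0.7],[0.8,-0.32,0,0,0,0,0.7],[0.8,-0.32,0,0,0,0,0.7],[0.8,-0.32,0.2,0,0,0,0.7],[0.8,-0.32,0.4,0,0,0,0.7],[0.5,-0.2,0.4,0,0,0,0.7],[0.3,-0.12,0.3,0,0,0,0.7],[0,0,0.1,0,0,0,0.7]]]'

```text
time: 22.92
ee_pos: [0.4488, -0.1381, 0.1548]
tcp_rot: [[-0.002, 1.0, -0.005], [1.0, 0.002, 0.003], [0.003, -0.005, -1.0]]
wrist_force: [-0.6, 0.8, 0.2]
opening: 0.0595
grip_force: 0.0
```

Run:
```python
from h import *
s=st()
c=calibration("wrist");p,d=camera("wrist");save('w2',p)
r=trace("pourer","wrist")[0]; P=cloud(c,d,r['pixels']);print(r['p'],r['box'])
for z0,z1 in((.003,.02),(.02,.036),(.04,.06),(.065,.085)): q=near('',(.45,-.145),.05,z0,z1,P); print(len(q),np.percentile(q,[3,97],axis=0).round(4).tolist() if len(q) else '')
print(tool(s,(.451,-.140,.028)))
```

```text
t22.92 tcp [ 0.4488 -0.1381  0.1548] phi 0.14 tilt [-0.0052  0.0025] open 0.0595 grip 0.0 F [-0.6  0.8  0.2] j [-0.37 -0.26  1.72  0.    1.69 -0.37]
0.81 [306.4, 211.5, 35.4, 74.3]
236 [[0.4402, -0.137, 0.004], [0.4609, -0.1288, 0.0192]]
778 [[0.4395, -0.1494, 0.031], [0.4615, -0.1285, 0.0346]]
172 [[0.4465, -0.1403, 0.0408], [0.4543, -0.1362, 0.0597]]
439 [[0.4456, -0.1551, 0.0657], [0.4534, -0.141, 0.0805]]
[-0.08  0.09  4.23]
```

View pics/w2.png

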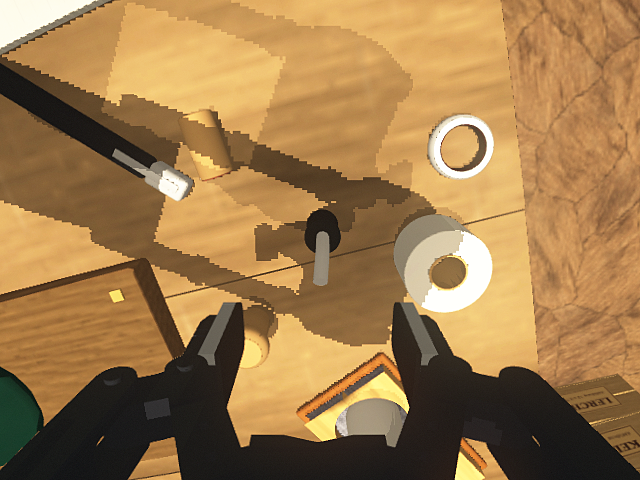

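Call:
arm_command --deltas '[[[-0.08,0.08,0.4,0,0,0,0.55],[0,0,0.8,0,0,0,0.55],[0,0,0.9,0,0,0,0.55],[0,0,0.8,0,0,0,0.55],[0,0,0.7,0,0,0,0.55],[0,0,0.4,0,0,0,0.55],[0,0,0.2,0,0,0,0.55],[0,0,0,0,0,0,0.55]]]'

```text
time: 23.68
ee_pos: [0.4525, -0.1428, 0.0311]
tcp_rot: [[0.0, 1.0, -0.002], [1.0, -0.0, 0.001], [0.001, -0.002, -1.0]]
wrist_force: [-0.4, -0.5, -0.9]
opening: 0.0471
grip_force: 0.0
```

Call:
arm_command --deltas '[[[0,0,0,0,0,0,0.3],[0,0,0,0,0,0,0],[0,0,0,0,0,0,0],[0,0,0,0,0,0,0],[0,0,0,0,0,0,0],[0,0,0,0,0,0,0],[0,0,0,0,0,0,0],[0,0,0,0,0,0,0]]]'

```text
time: 24.35
ee_pos: [0.454, -0.143, 0.0343]
tcp_rot: [[-0.001, 1.0, 0.003], [1.0, 0.001, -0.001], [-0.001, 0.003, -1.0]]
wrist_force: [-0.9, -0.6, 5.5]
opening: 0.022
grip_force: 59.1
```

Call:
arm_command --deltas '[[[0,0,-0.2,0,0,0,0],[0,0,-0.4,0,0,0,0],[0,0,-0.6,0,0,0,0],[0,0,-0.7,0,0,0,0],[0,0,-0.6,0,0,0,0],[0,0,-0.4,0,0,0,0],[0,0,-0.2,0,0,0,0],[0,0,0,0,0,0,0]]]'

```text
time: 25.02
ee_pos: [0.4537, -0.1428, 0.1274]
tcp_rot: [[-0.001, 1.0, 0.003], [1.0, 0.001, -0.001], [-0.001, 0.003, -1.0]]
wrist_force: [0.1, -0.3, -0.2]
opening: 0.0217
grip_force: 58.9
```

Run:
```python
from h import *
s=st()
c=calibration("side");p,d=camera("side");save('sd3',p[160:320,220:400].repeat(3,0).repeat(3,1))
r=trace("pourer","side")[0]; P=cloud(c,d,r['pixels']);print(r['p'],r['box'],np.percentile(P,[2,98],axis=0).round(3).tolist())
yaw=np.radians(40.8);ty=np.array([-np.sin(yaw),np.cos(yaw)])
w=np.array([.386,.2515])-.070*ty
print(w,tool(s,(*w,.12)))
```

```text
t25.02 tcp [ 0.4537 -0.1428  0.1274] phi 0.04 tilt [ 0.0026 -0.001 ] open 0.0217 grip 58.878848541062325 F [ 0.1 -0.3 -0.2] j [-0.38 -0.24  1.75  0.    1.63 -0.38]
0.87 [297.8, 182.0, 15.6, 47.3] [[0.44, -0.156, 0.079], [0.462, -0.091, 0.171]]
[0.43173944 0.19851035] [11.38 -0.73  0.23]
```

View pics/sd3.png

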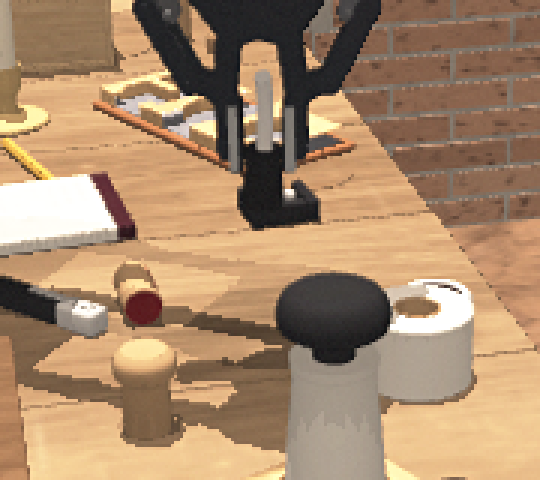

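Call:
arm_command --deltas '[[[0.3,0,0,0,0,0,0],[0.6,-0.06,0,0,0,0,0],[0.8,-0.06,0,0,0,0,0],[0.8,-0.06,0,0,0,0,0],[0.8,-0.06,0,0,0,0,0],[0.8,-0.06,0,0,0,0,0],[0.8,-0.06,0,0,0,0,0],[0.8,-0.06,0,0,0,0,0]]]'

```text
time: 25.78
ee_pos: [0.4393, 0.0301, 0.1242]
tcp_rot: [[-0.001, 1.0, -0.002], [1.0, 0.001, 0.0], [0.0, -0.002, -1.0]]
wrist_force: [-0.4, -0.2, -1.5]
opening: 0.0216
grip_force: 58.9
```

Call:
arm_command --deltas '[[[0.8,-0.06,0,0,0,0,0],[0.8,-0.06,0,0,0,0,0],[0.8,-0.06,0,0,0,0,0],[0.8,-0.06,0,0,0,0,0],[0.8,-0.06,0,0,0,0,0],[0.7,-0.05,0,0,0,0,0],[0.5,0,0,0,0,0,0],[0.3,0,0,0,0,0,0]]]'

```text
time: 26.45
ee_pos: [0.4285, 0.1953, 0.1242]
tcp_rot: [[-0.002, 1.0, -0.002], [1.0, 0.002, -0.0], [-0.0, -0.002, -1.0]]
wrist_force: [0.7, 0.4, 0.8]
opening: 0.0218
grip_force: 58.9
```

Call:
arm_command --deltas '[[[0,0,0,0,0,0,0],[0,0,0,0,0,0,0],[0,0,0,0,0,0,0]]]'

```text
time: 26.7
ee_pos: [0.4296, 0.1927, 0.1252]
tcp_rot: [[-0.0, 1.0, -0.001], [1.0, 0.0, -0.001], [-0.001, -0.001, -1.0]]
wrist_force: [-0.9, 0.2, -0.8]
opening: 0.0224
grip_force: 58.9
```

Run:
```python
from h import *
s=st()
c=calibration("wrist");p,d=camera("wrist");save('w3',p)
r=trace("serving_tray","wrist")[0]; P=cloud(c,d,r['pixels']); q,R=rect(P,.013); print(r['p'],r['box'],R)
yaw=np.radians(40.8);ty=np.array([-np.sin(yaw),np.cos(yaw)]);tx=np.array([ty[1],-ty[0]])
# tray frame coords of wall-edge: fine model fit
L=np.stack([(q-[.386,.2515])@tx,(q-[.386,.2515])@ty],1); print('tray x',np.percentile(L[:,0],[.5,99.5]).round(4),'y',np.percentile(L[:,1],[.5,99.5]).round(4))
np.save('tray.npy',P)
w=np.array([.386,.2515])-.070*ty
print(w,tool(s,(*w,.041)))
```

```text
t26.70 tcp [0.4296 0.1927 0.1252] phi 0.0 tilt [-0.0007 -0.0007] open 0.0224 grip 58.87839290429838 F [-0.9  0.2 -0.8] j [ 0.35 -0.25  1.76 -0.    1.63  0.35]
0.93 [72.7, 0.0, 343.2, 285.7] ((385.5310974121094, 251.33798217773438), (88.8980484008789, 206.7445526123047), 41.12331008911133)
tray x [-0.0439  0.0439] y [-0.1021  0.1023]
[0.43173944 0.19851035] [0.19 0.07 2.81]
```

View pics/w3.png

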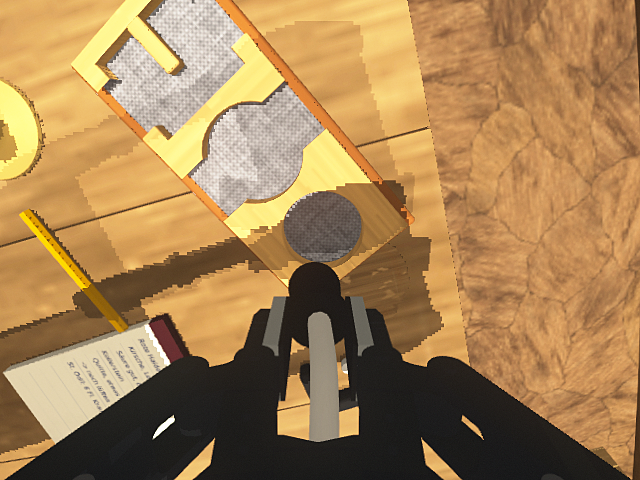

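Call:
arm_command --deltas '[[[0.19,0.07,0.3,0,0,0,0],[0,0,0.6,0,0,0,0],[0,0,0.6,0,0,0,0],[0,0,0.5,0,0,0,0],[0,0,0.4,0,0,0,0],[0,0,0.2,0,0,0,0],[0,0,0.15,0,0,0,0],[0,0,0,0,0,0,0]]]'

```text
time: 27.47
ee_pos: [0.4316, 0.199, 0.0423]
tcp_rot: [[-0.0, 1.0, -0.001], [1.0, 0.0, -0.0], [-0.0, -0.001, -1.0]]
wrist_force: [-0.1, -0.3, -0.7]
opening: 0.022
grip_force: 58.9
```

Call:
arm_command --deltas '[[[0,0,0,0,0,0,0],[0,0,0,0,0,0,0],[0,0,0,0,0,0,0.3],[0,0,0,0,0,0,0.4],[0,0,0,0,0,0,0.5],[0,0,0,0,0,0,0.55],[0,0,0,0,0,0,0.55],[0,0,0,0,0,0,0.55]]]'

```text
time: 28.13
ee_pos: [0.4319, 0.1991, 0.0431]
tcp_rot: [[-0.001, 1.0, 0.0], [1.0, 0.001, 0.0], [0.0, 0.0, -1.0]]
wrist_force: [-0.4, -0.6, -0.4]
opening: 0.0468
grip_force: 0.0
```

Call:
arm_command --deltas '[[[0,0,-0.2,0,0,0,0.55],[0,0,-0.5,0,0,0,0.55],[0,0,-0.8,0,0,0,0.55],[0,0,-0.9,0,0,0,0.55],[0,0,-0.8,0,0,0,0.7],[0,0,-0.6,0,0,0,0.9],[0,0,-0.3,0,0,0,1],[0,0,0,0,0,0,1]]]'

```text
time: 28.8
ee_pos: [0.4329, 0.1995, 0.169]
tcp_rot: [[-0.001, 1.0, 0.004], [1.0, 0.0, 0.002], [0.002, 0.004, -1.0]]
wrist_force: [-0.6, 0.3, 0.1]
opening: 0.0854
grip_force: 0.0
```

Run:
```python
from h import *
s=st()
c=calibration("wrist");p,d=camera("wrist");save('w4',p)
r=trace("pourer","wrist")[0]; P=cloud(c,d,r['pixels']);print(r['p'],r['box'],np.percentile(P,[2,98],axis=0).round(3).tolist())
print(tool(s,(.548,-.083,.12)))
```

```text
t28.80 tcp [0.4329 0.1995 0.169 ] phi 0.03 tilt [0.0044 0.0017] open 0.0854 grip 0.0 F [-0.6  0.3  0.1] j [ 0.36 -0.25  1.68 -0.    1.7   0.36]Traceback (most recent call last):
  File "<stdin>", line 4, in <module>
IndexError: list index out of range
```

View pics/w4.png

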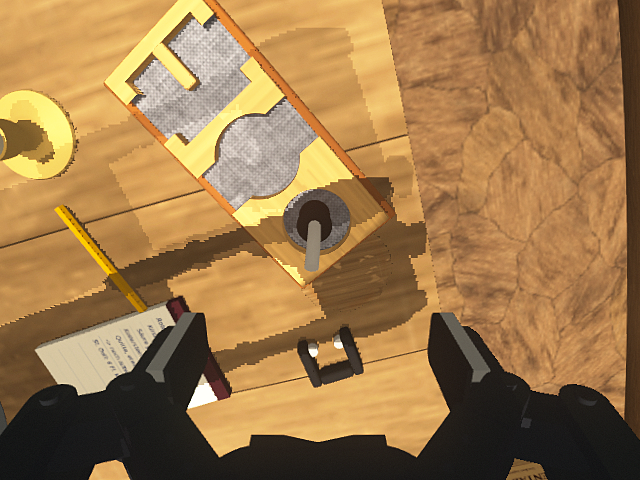

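Call:
arm_command --deltas '[[[-0.3,0.12,0,0,0,0,1],[-0.6,0.24,0,0,0,0,1],[-0.8,0.33,0,0,0,0,1],[-0.8,0.33,0,0,0,0,1],[-0.8,0.33,0,0,0,0,1],[-0.8,0.33,0,0,0,0,1],[-0.8,0.33,0,0,0,0,1],[-0.8,0.33,0,0,0,0,1]]]'

```text
time: 29.57
ee_pos: [0.5018, 0.0262, 0.1641]
tcp_rot: [[-0.0, 1.0, -0.003], [1.0, 0.0, -0.0], [-0.0, -0.003, -1.0]]
wrist_force: [0.9, -0.3, 0.9]
opening: 0.0853
grip_force: 0.0
```

Call:
arm_command --deltas '[[[-0.8,0.33,0,0,0,0,1],[-0.8,0.33,0.2,0,0,0,1],[-0.8,0.33,0.4,0,0,0,1],[-0.7,0.29,0.6,0,0,0,1],[-0.4,0.16,0.6,0,0,0,1],[-0.2,0.06,0.4,0,0,0,1],[0,0,0.2,0,0,0,1],[0,0,0,0,0,0,1]]]'

```text
time: 30.23
ee_pos: [0.5456, -0.0826, 0.0912]
tcp_rot: [[0.0, 1.0, -0.005], [1.0, -0.0, 0.001], [0.001, -0.005, -1.0]]
wrist_force: [0.0, -0.1, -0.2]
opening: 0.0853
grip_force: 0.0
```

Call:
arm_command --deltas '[[[0,0,0,0,0,0,1],[0,0,0,0,0,0,1]]]'

```text
time: 30.4
ee_pos: [0.5476, -0.0821, 0.0953]
tcp_rot: [[-0.002, 1.0, 0.002], [1.0, 0.002, -0.0], [-0.0, 0.002, -1.0]]
wrist_force: [0.3, -0.6, 0.5]
opening: 0.0852
grip_force: 0.0
```

Run:
```python
from h import *
s=st()
c=calibration("wrist");p,d=camera("wrist");P=cloud(c,d)
q=near('',(.548,-.083),.03,.008,.02,P);print(cv2.minEnclosingCircle((q[:,:2]*1000).astype(np.float32)))
print(tool(s,(.548,-.083,.013)))
```

```text
t30.40 tcp [ 0.5476 -0.0821  0.0953] phi 0.1 tilt [ 0.0016 -0.0002] open 0.0852 grip 0.0 F [ 0.3 -0.6  0.5] j [-0.21 -0.01  1.6   0.    1.56 -0.21]
((547.769775390625, -81.61882781982422), 22.806032180786133)
[-0.03  0.01  2.74]
```

Call:
arm_command --deltas '[[[0,0,0.4,0,0,0,1],[0,0,0.7,0,0,0,1],[0,0,0.7,0,0,0,1],[0,0,0.5,0,0,0,1],[0,0,0.25,0,0,0,1],[0,0,0.1,0,0,0,1],[0,0,0.05,0,0,0,1],[0,0,0,0,0,0,1]]]'

```text
time: 31.12
ee_pos: [0.5477, -0.0828, 0.0138]
tcp_rot: [[-0.001, 1.0, 0.001], [1.0, 0.001, -0.0], [-0.0, 0.001, -1.0]]
wrist_force: [-0.7, 0.4, -0.2]
opening: 0.0852
grip_force: 0.0
```

```bash
python3 -c "
from h import *
s=st();print(tool(s,(.548,-.083,.0135)))"
```

```text
t31.12 tcp [ 0.5477 -0.0828  0.0138] phi 0.04 tilt [ 0.0012 -0.0003] open 0.0852 grip 0.0 F [-0.7  0.4 -0.2] j [-0.21  0.05  1.69 -0.    1.41 -0.21]
[-0.01  0.01  0.01]
```

Close, lift and turn −8.2 units (to φ = 41°).

Call:
arm_command --deltas '[[[0,0,0,0,0,0,0.6],[0,0,0,0,0,0,0.4],[0,0,0,0,0,0,0],[0,0,0,0,0,0,0],[0,0,0,0,0,0,0],[0,0,0,0,0,0,0],[0,0,0,0,0,0,0],[0,0,0,0,0,0,0]]]'

```text
time: 31.78
ee_pos: [0.548, -0.083, 0.0144]
tcp_rot: [[-0.0, 1.0, 0.002], [1.0, 0.0, -0.0], [-0.0, 0.002, -1.0]]
wrist_force: [-0.8, -0.4, 6.8]
opening: 0.04
grip_force: 60.5
```

Call:
arm_command --deltas '[[[0,0,-0.2,0,0,0,0],[0,0,-0.4,0,0,0,0],[0,0,-0.6,0,0,0,0],[0,0,-0.7,0,0,0,0],[0,0,-0.7,0,0,0,0],[0,0,-0.5,0,0,0,0],[0,0,-0.3,0,0,0,0],[0,0,-0.1,0,0,0,0]]]'

```text
time: 32.45
ee_pos: [0.5481, -0.083, 0.1207]
tcp_rot: [[-0.0, 1.0, 0.003], [1.0, 0.0, -0.001], [-0.001, 0.003, -1.0]]
wrist_force: [-0.1, 0.4, -0.2]
opening: 0.0402
grip_force: 59.7
```

Call:
arm_command --deltas '[[[0,0,0,0,0,-0.6,0],[0,0,0,0,0,-1,0],[0,0,0,0,0,-1,0],[0,0,0,0,0,-1,0],[0,0,0,0,0,-1,0],[0,0,0,0,0,-1,0],[0,0,0,0,0,-1,0],[0,0,0,0,0,-1,0]]]'

```text
time: 33.12
ee_pos: [0.5466, -0.0827, 0.1168]
tcp_rot: [[-0.619, 0.785, -0.002], [0.785, 0.619, 0.0], [0.002, -0.001, -1.0]]
wrist_force: [0.5, -0.1, -0.6]
opening: 0.0396
grip_force: 59.7
```

Call:
arm_command --deltas '[[[0,0,0,0,0,-0.6,0],[0,0,0,0,0,0,0]]]'

```text
time: 33.28
ee_pos: [0.5467, -0.0827, 0.1169]
tcp_rot: [[-0.658, 0.753, -0.002], [0.753, 0.658, 0.0], [0.002, -0.001, -1.0]]
wrist_force: [-0.4, -0.4, -0.5]
opening: 0.0399
grip_force: 59.7
```

Run:
```python
from h import *
s=st()
for cam in("scene","side"):
    c=calibration(cam);p,d=camera(cam)
    for n in("drip_ring","label_roll"):
        for r in trace(n,cam)[:1]: P=cloud(c,d,r['pixels']);print(cam,n,r['p'],np.percentile(P,[2,98],axis=0).round(3).tolist())
yaw=np.radians(40.9);ty=np.array([-np.sin(yaw),np.cos(yaw)])
w=np.array([.3858,.2515])-.005*ty
print(w,tool(s,(*w,.1)))
```

```text
t33.28 tcp [ 0.5467 -0.0827  0.1169] phi 41.14 tilt [-0.0021  0.0004] open 0.0399 grip 59.74159780656919 F [-0.4 -0.4 -0.5] j [-0.21 -0.02  1.57 -0.    1.6  -0.93]
scene drip_ring 0.54 [[0.524, -0.109, -0.858], [1.187, 0.803, 0.118]]
scene label_roll 0.65 [[0.508, -0.195, -0.001], [0.582, -0.122, 0.044]]
side drip_ring 0.75 [[0.538, -0.107, 0.103], [0.566, -0.064, 0.116]]
side label_roll 0.57 [[0.518, -0.196, 0.001], [0.565, -0.141, 0.042]]
[0.3890737  0.24772073] [11.75  3.29  0.58]
```

Call:
arm_command --deltas '[[[0.3,0.08,-0.2,0,0,0,0],[0.6,0.17,-0.2,0,0,0,0],[0.8,0.22,-0.2,0,0,0,0],[0.8,0.22,0,0,0,0,0],[0.8,0.22,0,0,0,0,0],[0.8,0.22,0,0,0,0,0],[0.8,0.22,0,0,0,0,0],[0.8,0.22,0,0,0,0,0]]]'

```text
time: 34.25
ee_pos: [0.4696, 0.0785, 0.1368]
tcp_rot: [[-0.656, 0.755, 0.001], [0.755, 0.656, 0.0], [-0.0, 0.001, -1.0]]
wrist_force: [0.1, 0.4, -0.5]
opening: 0.04
grip_force: 59.7
```

Call:
arm_command --deltas '[[[0.8,0.22,0,0,0,0,0],[0.8,0.22,0,0,0,0,0],[0.8,0.22,0,0,0,0,0],[0.8,0.22,0,0,0,0,0],[0.8,0.22,0,0,0,0,0],[0.8,0.22,0,0,0,0,0],[0.7,0.2,0,0,0,0,0],[0.4,0.1,0,0,0,0,0]]]'

```text
time: 34.92
ee_pos: [0.3894, 0.2447, 0.1368]
tcp_rot: [[-0.658, 0.753, 0.0], [0.753, 0.658, 0.001], [0.001, 0.001, -1.0]]
wrist_force: [-0.3, -0.3, -0.1]
opening: 0.0402
grip_force: 59.7
```

Call:
arm_command --deltas '[[[0.15,0.1,0,0,0,0,0],[0,0,0,0,0,0,0],[0,0,0,0,0,0,0],[0,0,0,0,0,0,0]]]'

```text
time: 35.25
ee_pos: [0.3906, 0.2473, 0.1363]
tcp_rot: [[-0.656, 0.755, 0.0], [0.755, 0.656, -0.0], [-0.0, 0.0, -1.0]]
wrist_force: [0.3, -0.4, 0.4]
opening: 0.04
grip_force: 59.7
```

Run:
```python
from h import *
s=st()
yaw=np.radians(40.9);ty=np.array([-np.sin(yaw),np.cos(yaw)])
w=np.array([.3858,.2515])-.005*ty
print(w,tool(s,(*w,.021)))
```

```text
t35.25 tcp [0.3906 0.2473 0.1363] phi 40.98 tilt [ 0.0003 -0.0002] open 0.04 grip 59.742349900334375 F [ 0.3 -0.4  0.4] j [ 0.49 -0.28  1.77 -0.    1.66 -0.22]
[0.3890737  0.24772073] [ 0.04 -0.03  3.84]
```

Call:
arm_command --deltas '[[[0.04,-0.03,0.4,0,0,0,0],[0,0,0.8,0,0,0,0],[0,0,0.8,0,0,0,0],[0,0,0.7,0,0,0,0],[0,0,0.55,0,0,0,0],[0,0,0.3,0,0,0,0],[0,0,0.2,0,0,0,0],[0,0,0.09,0,0,0,0]]]'

```text
time: 35.92
ee_pos: [0.3884, 0.2475, 0.0204]
tcp_rot: [[-0.656, 0.755, -0.002], [0.755, 0.656, -0.001], [0.0, -0.002, -1.0]]
wrist_force: [-6.0, -4.2, 10.5]
opening: 0.0399
grip_force: 61.4
```

Call:
arm_command --deltas '[[[0,0,0,0,0,0,0],[0,0,0,0,0,0,0],[0,0,0,0,0,0,0.55],[0,0,0,0,0,0,0.65],[0,0,0,0,0,0,0.75],[0,0,0,0,0,0,0.75],[0,0,0,0,0,0,0.75],[0,0,0,0,0,0,0.75]]]'

```text
time: 36.58
ee_pos: [0.3888, 0.2482, 0.0209]
tcp_rot: [[-0.656, 0.754, 0.0], [0.754, 0.656, 0.0], [-0.0, 0.0, -1.0]]
wrist_force: [0.0, -0.5, 0.0]
opening: 0.064
grip_force: 0.0
```

Call:
arm_command --deltas '[[[0,0,-0.2,0,0,0,0.75],[0,0,-0.4,0,0,0,0.75],[0,0,-0.7,0,0,0,0.75],[0,0,-0.9,0,0,0,0.75],[0,0,-0.9,0,0,0,1],[0,0,-0.8,0,0,0,1],[0,0,-0.5,0,0,0,1],[0,0,-0.2,0,0,0,1]]]'

```text
time: 37.25
ee_pos: [0.3899, 0.2488, 0.1635]
tcp_rot: [[-0.657, 0.754, 0.006], [0.754, 0.656, 0.003], [-0.001, 0.006, -1.0]]
wrist_force: [0.1, 0.8, 0.4]
opening: 0.0856
grip_force: 0.0
```

Run:
```python
from h import *
s=st()
c=calibration("wrist");p,d=camera("wrist");save('w5',p);P=cloud(c,d)
q=near('',(.389,.248),.028,.015,.03,P);print(len(q),cv2.minEnclosingCircle((q[:,:2]*1000).astype(np.float32)),np.percentile(q[:,2],[5,50,95]))
for cam in("scene","side"):
    c=calibration(cam);p,d=camera(cam);P=cloud(c,d)
    q=near('',(.444,.07),.04,.01,.03,P);print(cv2.minAreaRect((q[:,:2]*1000).astype(np.float32)))
print(tool(s,(.4445,.071,.12)))
```

```text
t37.25 tcp [0.3899 0.2488 0.1635] phi 41.03 tilt [0.0056 0.003 ] open 0.0856 grip 0.0 F [0.1 0.8 0.4] j [ 0.49 -0.29  1.73  0.    1.7  -0.22]
1518 ((387.5922546386719, 249.59202575683594), 22.823362350463867) [0.01624481 0.01880437 0.02018219]
((445.308349609375, 69.1588363647461), (48.888519287109375, 47.17927932739258), 18.89690589904785)
((444.3999938964844, 69.71171569824219), (48.814598083496094, 47.017051696777344), 18.241296768188477)
[-5.66 -2.53  1.44]
```

View pics/w5.png

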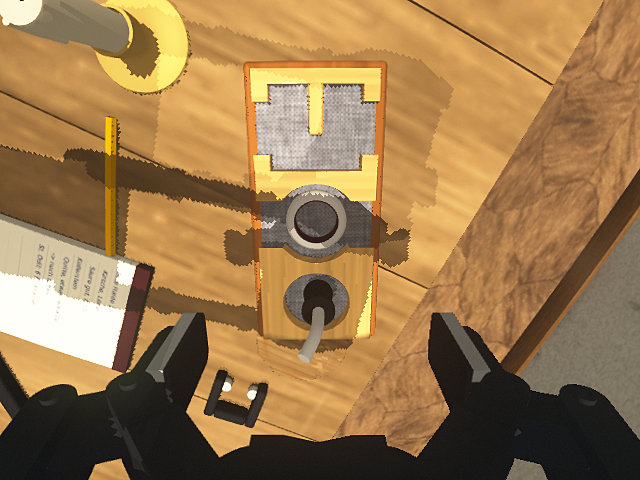

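Call:
arm_command --deltas '[[[-0.3,-0.13,0,0,0,0,1],[-0.6,-0.27,0,0,0,0,1],[-0.8,-0.36,0,0,0,0,1],[-0.8,-0.36,0,0,0,0,1],[-0.8,-0.36,0,0,0,0,1],[-0.8,-0.36,0,0,0,0,1],[-0.8,-0.36,0,0,0,0,1],[-0.5,-0.22,0.2,0,0,0,1]]]'

```text
time: 38.07
ee_pos: [0.4405, 0.0755, 0.1522]
tcp_rot: [[-0.655, 0.755, -0.001], [0.755, 0.655, -0.001], [-0.0, -0.001, -1.0]]
wrist_force: [-0.0, 0.2, -0.4]
opening: 0.0856
grip_force: 0.0
```

Call:
arm_command --deltas '[[[-0.26,-0.11,0.4,0,0,0,1],[0,0,0.5,0,0,0.6,1],[0,0,0.4,0,0,1,1],[0,0,0.2,0,0,1,1],[0,0,0.1,0,0,1,1],[0,0,0,0,0,0.6,1],[0,0,0,0,0,0,1],[0,0,0,0,0,0,1]]]'

```text
time: 38.73
ee_pos: [0.4422, 0.0703, 0.1033]
tcp_rot: [[-0.344, 0.939, -0.002], [0.939, 0.344, -0.0], [0.001, -0.002, -1.0]]
wrist_force: [-0.3, 0.4, 0.4]
opening: 0.0852
grip_force: 0.0
```

Run:
```python
from h import *
s=st()
c=calibration("wrist");p,d=camera("wrist");P=cloud(c,d)
q=near('',(.4445,.071),.04,.01,.03,P);print(len(q),cv2.minAreaRect((q[:,:2]*1000).astype(np.float32)))
print(tool(s,(.4445,.071,.0145)))
```

```text
t38.73 tcp [0.4422 0.0703 0.1033] phi 20.15 tilt [-0.0025 -0.0001] open 0.0852 grip 0.0 F [-0.3  0.4  0.4] j [ 0.08 -0.31  1.85  0.    1.61 -0.27]
3206 ((443.99615478515625, 72.70026397705078), (48.12559509277344, 43.604888916015625), 20.211183547973633)
[-0.01  0.09  2.96]
```

Call:
arm_command --deltas '[[[0.02,0.08,0.4,0,0,0,1],[0,0,0.7,0,0,0,1],[0,0,0.7,0,0,0,1],[0,0,0.6,0,0,0,1],[0,0,0.3,0,0,0,1],[0,0,0.15,0,0,0,1],[0,0,0.1,0,0,0,1],[0,0,0,0,0,0,1]]]'

```text
time: 39.45
ee_pos: [0.4452, 0.0717, 0.0164]
tcp_rot: [[-0.343, 0.939, 0.0], [0.939, 0.343, 0.0], [-0.0, 0.0, -1.0]]
wrist_force: [0.5, 0.5, 0.3]
opening: 0.0852
grip_force: 0.0
```

Call:
arm_command --deltas '[[[0,0,0,0,0,0,0.6],[0,0,0,0,0,0,0.4],[0,0,0,0,0,0,0],[0,0,0,0,0,0,0],[0,0,0,0,0,0,0],[0,0,0,0,0,0,0],[0,0,0,0,0,0,0],[0,0,0,0,0,0,0]]]'

```text
time: 40.12
ee_pos: [0.446, 0.0717, 0.0178]
tcp_rot: [[-0.343, 0.94, 0.003], [0.94, 0.343, 0.0], [-0.001, 0.003, -1.0]]
wrist_force: [0.5, 0.3, 4.8]
opening: 0.0462
grip_force: 61.9
```

Call:
arm_command --deltas '[[[0,0,-0.2,0,0,0,0],[0,0,-0.4,0,0,0,0],[0,0,-0.6,0,0,0,0],[0,0,-0.8,0,0,-0.4,0],[0,0,-0.8,0,0,-1,0],[0,0,-0.7,0,0,-1,0],[0,0,-0.5,0,0,-1,0],[0,0,-0.3,0,0,-0.75,0]]]'

```text
time: 40.78
ee_pos: [0.4457, 0.0717, 0.1488]
tcp_rot: [[-0.657, 0.754, 0.004], [0.754, 0.657, 0.0], [-0.002, 0.003, -1.0]]
wrist_force: [-0.7, 0.9, -0.3]
opening: 0.0459
grip_force: 61.4
```

Call:
arm_command --deltas '[[[0,0,-0.1,0,0,0,0],[0,0,0,0,0,0,0]]]'

```text
time: 40.95
ee_pos: [0.4454, 0.0717, 0.1498]
tcp_rot: [[-0.652, 0.759, 0.002], [0.759, 0.652, 0.0], [-0.001, 0.002, -1.0]]
wrist_force: [-0.4, 0.5, 0.2]
opening: 0.0462
grip_force: 61.4
```

Run:
```python
from h import *
s=st()
for cam in("scene","side"):
    c=calibration(cam);p,d=camera(cam)
    for r in trace("foil_cutter",cam)[:1]: P=cloud(c,d,r['pixels']);print(cam,r['p'],np.percentile(P,[2,50,98],axis=0).round(3).tolist())
    q=near('',s['ee_pos'][:2],.045,s['ee_pos'][2]-.02,s['ee_pos'][2]+.0,cloud(c,d));print(np.percentile((q-s['ee_pos'])@s['tcp_rot'],[1,50,99],axis=0).round(4).tolist())
yaw=np.radians(40.9);ty=np.array([-np.sin(yaw),np.cos(yaw)])
w=np.array([.3858,.2515])+.064*ty
print(w,tool(s,(*w,.14)))
```

```text
t40.95 tcp [0.4454 0.0717 0.1498] phi 40.66 tilt [0.002  0.0002] open 0.0462 grip 61.399104595184326 F [-0.4  0.5  0.2] j [ 0.08 -0.32  1.77 -0.    1.68 -0.63]
scene 0.67 [[0.416, 0.04, 0.134], [0.455, 0.061, 0.144], [0.471, 0.085, 0.149]]
[[-0.0229, -0.0341, 0.0002], [-0.0131, -0.0066, 0.0053], [0.0187, 0.0257, 0.0175]]
side 0.62 [[0.394, 0.04, -0.002], [0.448, 0.058, 0.139], [0.472, 0.572, 0.146]]
[[-0.0228, -0.0375, 0.0002], [-0.0145, -0.0062, 0.0088], [0.0185, 0.0292, 0.0196]]
[0.34389659 0.29987462] [7.98 2.39 0.32]
```

Call:
arm_command --deltas '[[[0.3,0.09,0,0,0,0,0],[0.5,0.15,0,0,0,0,0],[0.7,0.21,0,0,0,0,0],[0.7,0.21,0,0,0,0,0],[0.7,0.21,0,0,0,0,0],[0.7,0.21,0,0,0,0,0],[0.7,0.21,0,0,0,0,0],[0.7,0.21,0,0,0,0,0]]]'

```text
time: 41.82
ee_pos: [0.3799, 0.2159, 0.1478]
tcp_rot: [[-0.653, 0.757, -0.001], [0.757, 0.653, -0.0], [0.001, -0.001, -1.0]]
wrist_force: [0.4, 0.2, -0.2]
opening: 0.0461
grip_force: 61.4
```

Call:
arm_command --deltas '[[[0.7,0.21,0,0,0,0,0],[0.7,0.21,0,0,0,0,0],[0.7,0.21,0,0,0,0,0],[0.5,0.15,0,0,0,0,0],[0.3,0.1,0,0,0,0,0],[0.1,0,0,0,0,0,0],[0,0,0,0,0,0,0],[0,0,0,0,0,0,0]]]'

```text
time: 42.48
ee_pos: [0.3424, 0.2996, 0.1482]
tcp_rot: [[-0.653, 0.757, -0.0], [0.757, 0.653, -0.001], [-0.0, -0.001, -1.0]]
wrist_force: [1.1, -0.0, 0.2]
opening: 0.046
grip_force: 61.4
```

Run:
```python
from h import *
s=st()
yaw=np.radians(40.9);ty=np.array([-np.sin(yaw),np.cos(yaw)])
w=np.array([.3858,.2515])+.064*ty
print(w,tool(s,(*w,.025)))
```

```text
t42.48 tcp [0.3424 0.2996 0.1482] phi 40.77 tilt [-0.0001 -0.0007] open 0.046 grip 61.40721917152405 F [ 1.1 -0.   0.2] j [ 0.64 -0.3   1.77 -0.    1.68 -0.07]
[0.34389659 0.29987462] [-0.02  0.05  4.11]
```

Call:
arm_command --deltas '[[[-0.02,0.05,0.4,0,0,0,0],[0,0,0.8,0,0,0,0],[0,0,0.8,0,0,0,0],[0,0,0.8,0,0,0,0],[0,0,0.6,0,0,0,0],[0,0,0.4,0,0,0,0],[0,0,0.2,0,0,0,0],[0,0,0.1,0,0,0,0]]]'

```text
time: 43.15
ee_pos: [0.3438, 0.2999, 0.0243]
tcp_rot: [[-0.652, 0.758, -0.001], [0.758, 0.652, -0.001], [0.0, -0.001, -1.0]]
wrist_force: [0.5, 0.1, -1.6]
opening: 0.0457
grip_force: 61.4
```

Call:
arm_command --deltas '[[[0,0,0,0,0,0,0],[0,0,0,0,0,0,0],[0,0,0,0,0,0,0.65],[0,0,0,0,0,0,0.75],[0,0,0,0,0,0,0.75],[0,0,0,0,0,0,0.75],[0,0,0,0,0,0,0.75],[0,0,0,0,0,0,0.75]]]'

```text
time: 43.82
ee_pos: [0.3439, 0.3006, 0.0255]
tcp_rot: [[-0.653, 0.757, 0.0], [0.757, 0.653, 0.0], [-0.0, 0.0, -1.0]]
wrist_force: [-1.0, -0.2, 0.2]
opening: 0.0644
grip_force: 0.0
```

Call:
arm_command --deltas '[[[0,0,-0.2,0,0,0,0.75],[0,0,-0.5,0,0,0,0.75],[0,0,-0.8,0,0,0,0.75],[0,0,-0.9,0,0,0,0.75],[0,0,-0.9,0,0,0,0.75],[0,0,-0.9,0,0,0,0.75],[0,0,-0.6,0,0,0,0.75],[0,0,-0.3,0,0,0,0.75]]]'

```text
time: 44.48
ee_pos: [0.3447, 0.3011, 0.1822]
tcp_rot: [[-0.653, 0.757, 0.004], [0.757, 0.653, 0.003], [-0.0, 0.005, -1.0]]
wrist_force: [0.0, 0.8, -0.9]
opening: 0.0639
grip_force: 0.0
```

Call:
arm_command --deltas '[[[-0.5,0,-0.5,0,0,0,0.75],[-0.5,0,-0.5,0,0,0,0.75],[-0.5,0,-0.5,0,0,0,0.75],[0,0,0,0,0,0,0.75],[0,0,0,0,0,0,0.75]]]'

```text
time: 44.9
ee_pos: [0.3736, 0.2664, 0.2235]
tcp_rot: [[-0.652, 0.758, 0.0], [0.758, 0.652, 0.001], [0.0, 0.001, -1.0]]
wrist_force: [-0.0, 0.6, -0.2]
opening: 0.0641
grip_force: 0.0
```

Run:
```python
from h import *
s=st()
c=calibration("wrist");p,d=camera("wrist");save('w6',p);P=cloud(c,d)
q=near('',(.344,.3),.032,.0195,.03,P);print(len(q),np.percentile(q[:,2],[5,50,95]),cv2.minAreaRect((q[:,:2]*1000).astype(np.float32)))
for cam in("scene","side"):
    c=calibration(cam);p,d=camera(cam)
    for n in("vacuum_pump","bottle_stopper","pourer","label_roll","champagne_cork"):
        for r in trace(n,cam)[:1]: P=cloud(c,d,r['pixels']);print(cam,n,np.percentile(P,[2,50,98],axis=0).round(3).tolist())
```

```text
t44.90 tcp [0.3736 0.2664 0.2235] phi 40.7 tilt [0.0004 0.0006] open 0.0641 grip 0.0 F [-0.   0.6 -0.2] j [ 0.54 -0.29  1.62  0.    1.81 -0.17]
1440 [0.02008113 0.02185749 0.02326328] ((339.8158264160156, 304.49334716796875), (47.84101486206055, 50.23602294921875), 41.929439544677734)
scene vacuum_pump [[0.474, -0.345, 0.008], [0.488, -0.332, 0.089], [0.519, -0.3, 0.127]]
scene bottle_stopper [[0.534, -0.401, 0.011], [0.544, -0.391, 0.035], [0.558, -0.375, 0.064]]
scene pourer [[0.42, 0.187, 0.006], [0.429, 0.195, 0.035], [0.45, 0.23, 0.081]]
scene label_roll [[0.508, -0.195, -0.0], [0.532, -0.175, 0.038], [0.565, -0.134, 0.044]]
scene champagne_cork [[0.381, -0.243, 0.004], [0.392, -0.234, 0.043], [0.408, -0.217, 0.048]]
side vacuum_pump [[0.475, -0.345, 0.009], [0.498, -0.336, 0.071], [0.519, -0.305, 0.126]]
side bottle_stopper [[0.535, -0.402, 0.011], [0.55, -0.393, 0.033], [0.565, -0.363, 0.063]]
side label_roll [[0.518, -0.196, 0.0], [0.542, -0.188, 0.031], [0.565, -0.14, 0.042]]
side champagne_cork [[0.383, -0.243, 0.002], [0.397, -0.237, 0.033], [0.41, -0.221, 0.047]]
```

View pics/w6.png

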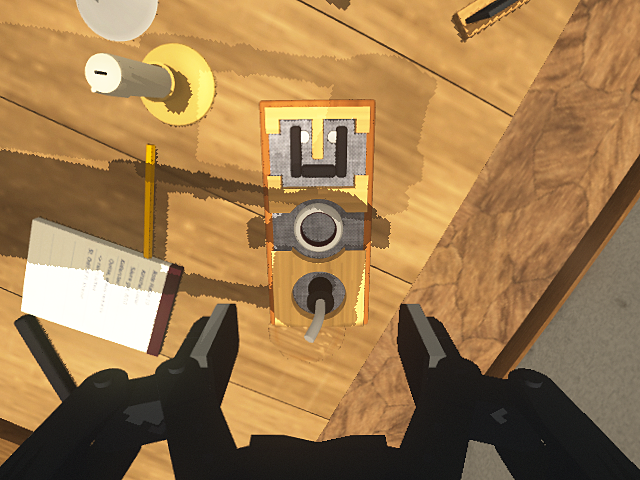

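The last view shows the cutter flat in the square nest with the tongue between its arms (320,150), the ring flat in its nest (318,228) and the pourer standing (318,295). The bystanders have not moved, and the gripper is clear.

```bash
python3 -c "
from workcell import *
print(close_job())"
```

```text
the job is handed in; nothing more can be done
None
```

Both gift sets are made up in the order asked and the job is handed in: the final camera check showed all five items in their wells and nests, and the label roll and champagne cork where they started, about 45 s into the 122 s allowed.

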